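Dock the tray and click the granule cassettes onto the dispensing rail

TASK

Get the granule station ready for dispensing. First push the catch tray in between the flared guides until it sits square and fully home against the station's plinth, where it catches what the spouts shed; then mount every cassette waiting on the table on the rail, spouts towards you: hook the front lip under the rail's near edge and rock the back down until the sprung foot clicks under the far edge. Leave the stamp and the dropper bottle where they are.

Things in the scene. Friction and masses are not known exactly. Their poses are not given: they have to be found in the camera images.
- station: Granule station, fixed to the table: white plinth 68 x 236 x 44 mm with an aluminium T-shaped rail on top and two steel guides in front. Origin at table level under the middle of the rail; x points away from the robot, square to the rail, y along the rail to the robot's left, z up. The plinth's front face is at x = -38 mm.
- mouth (a point): Middle of the guides' mouth, at table level, 145 mm in front of the station's origin. The polished, slippery guides are upright, 32 mm high and 8 mm thick: 245 mm apart (inside) at the mouth, between round rubber bumpers, converging over 70 mm, then straight and 196 mm apart for the last 37 mm to the plinth.
- rail (a point): Middle of the rail's top face, 68 mm above the table, axes as the station's. The flange is 50 mm wide (x -25 to +25 mm), 4 mm thick, 214 mm long (y -107 to +107 mm); it overhangs a 28 mm wide web by 11 mm on either side, with 20 mm of free height under it down to the plinth. A black end stop, 7 mm thick and 8 mm higher than the rail, stands at each end. Four cassettes fit, 52 mm apart.
- tray: Stainless catch tray 90 x 190 x 30 mm (x by y by height), 0.35 kg, walls and floor 3 mm, loose on the table with its far end in the guides' mouth. Origin at the centre of its underside; x away from the robot, z up. A black pull tab, 10 mm thick and 44 mm wide, up to z = 42 mm, is on the outside of its front wall (x -55 to -45 mm). Home: far wall against the plinth's face, its origin 83 mm in front of the station's.
- dropper_bottle: Bystander: small amber dropper bottle, 34 mm wide, 102 mm high. Origin at the centre of its underside.
- stamp: Bystander: wooden rubber stamp with a turned handle, 34 x 48 x 81 mm. Origin at the centre of its underside.
- cassette_a: Granule cassette with a green lid, 0.28 kg, loose (None if absent). Origin at the centre of its underside; x to its back, z up. Clear box (x -34 to +40 mm, 42 mm wide), lid 45 mm wide with its top at z = 88 mm, grey spout in front to x = -62 mm. Underneath, a channel across it takes the rail: roof at z = 16 mm, front wall at x = -25 mm. Mounted: origin 16 mm below rail, at the rail's x, spout to the robot.
- cassette_a_fin (a point): Grip fin on the green lid: upright, 16 mm thick (across the cassette), 50 mm long (x -22 to +28 mm), from z = 88 to 118 mm. The point lies in its middle, 108 mm above the underside, 3 mm behind the origin.
- cassette_a_lip (a point): Top edge of the fixed lip's end, at x = -19, z = 6 mm: the lip is 6 mm thick (z 0 to 6 mm) and reaches back 6 mm from the channel's front wall. It goes under the rail's near edge only from the near side, with the cassette tipped forward (spout down) by 18 to 28 degrees; let go there, the cassette stays, tipped about 15 degrees, its foot resting on the rail's far edge.
- cassette_a_foot (a joint): Orange sprung foot behind the channel, in m: 0 at rest, up to 0.009 pushed back. At rest its nose (top z = 10.5 mm, sloping underneath) reaches in to x = 20 mm, 5 mm under the rail's far edge when mounted. Spring 3 N rising to 7 N; pressing the back of the fin or lid down with about 10 N clicks it home.
- cassette_b: Granule cassette with a blue lid, 0.28 kg, loose (None if absent). Origin at the centre of its underside; x to its back, z up. Clear box (x -34 to +40 mm, 42 mm wide), lid 45 mm wide with its top at z = 88 mm, grey spout in front to x = -62 mm. Underneath, a channel across it takes the rail: roof at z = 16 mm, front wall at x = -25 mm. Mounted: origin 16 mm below rail, at the rail's x, spout to the robot.
- cassette_b_fin (a point): Grip fin on the blue lid: upright, 16 mm thick (across the cassette), 50 mm long (x -22 to +28 mm), from z = 88 to 118 mm. The point lies in its middle, 108 mm above the underside, 3 mm behind the origin.
- cassette_b_lip (a point): Top edge of the fixed lip's end, at x = -19, z = 6 mm: the lip is 6 mm thick (z 0 to 6 mm) and reaches back 6 mm from the channel's front wall. It goes under the rail's near edge only from the near side, with the cassette tipped forward (spout down) by 18 to 28 degrees; let go there, the cassette stays, tipped about 15 degrees, its foot resting on the rail's far edge.
- cassette_b_foot (a joint): Orange sprung foot behind the channel, in m: 0 at rest, up to 0.009 pushed back. At rest its nose (top z = 10.5 mm, sloping underneath) reaches in to x = 20 mm, 5 mm under the rail's far edge when mounted. Spring 3 N rising to 7 N; pressing the back of the fin or lid down with about 10 N clicks it home.
- cassette_c: Granule cassette with a red lid, 0.28 kg, loose (None if absent). Origin at the centre of its underside; x to its back, z up. Clear box (x -34 to +40 mm, 42 mm wide), lid 45 mm wide with its top at z = 88 mm, grey spout in front to x = -62 mm. Underneath, a channel across it takes the rail: roof at z = 16 mm, front wall at x = -25 mm. Mounted: origin 16 mm below rail, at the rail's x, spout to the robot.
- cassette_c_fin (a point): Grip fin on the red lid: upright, 16 mm thick (across the cassette), 50 mm long (x -22 to +28 mm), from z = 88 to 118 mm. The point lies in its middle, 108 mm above the underside, 3 mm behind the origin.
- cassette_c_lip (a point): Top edge of the fixed lip's end, at x = -19, z = 6 mm: the lip is 6 mm thick (z 0 to 6 mm) and reaches back 6 mm from the channel's front wall. It goes under the rail's near edge only from the near side, with the cassette tipped forward (spout down) by 18 to 28 degrees; let go there, the cassette stays, tipped about 15 degrees, its foot resting on the rail's far edge.
- cassette_c_foot (a joint): Orange sprung foot behind the channel, in m: 0 at rest, up to 0.009 pushed back. At rest its nose (top z = 10.5 mm, sloping underneath) reaches in to x = 20 mm, 5 mm under the rail's far edge when mounted. Spring 3 N rising to 7 N; pressing the back of the fin or lid down with about 10 N clicks it home.
- cassette_d: Granule cassette with a yellow lid, 0.28 kg, loose (None if absent). Origin at the centre of its underside; x to its back, z up. Clear box (x -34 to +40 mm, 42 mm wide), lid 45 mm wide with its top at z = 88 mm, grey spout in front to x = -62 mm. Underneath, a channel across it takes the rail: roof at z = 16 mm, front wall at x = -25 mm. Mounted: origin 16 mm below rail, at the rail's x, spout to the robot.
- cassette_d_fin (a point): Grip fin on the yellow lid: upright, 16 mm thick (across the cassette), 50 mm long (x -22 to +28 mm), from z = 88 to 118 mm. The point lies in its middle, 108 mm above the underside, 3 mm behind the origin.
- cassette_d_lip (a point): Top edge of the fixed lip's end, at x = -19, z = 6 mm: the lip is 6 mm thick (z 0 to 6 mm) and reaches back 6 mm from the channel's front wall. It goes under the rail's near edge only from the near side, with the cassette tipped forward (spout down) by 18 to 28 degrees; let go there, the cassette stays, tipped about 15 degrees, its foot resting on the rail's far edge.
- cassette_d_foot (a joint): Orange sprung foot behind the channel, in m: 0 at rest, up to 0.009 pushed back. At rest its nose (top z = 10.5 mm, sloping underneath) reaches in to x = 20 mm, 5 mm under the rail's far edge when mounted. Spring 3 N rising to 7 N; pressing the back of the fin or lid down with about 10 N clicks it home.

How it is judged:
By the outcome, as a careful person would: the job done as asked, in the order asked, and still so for the second after the job is handed in, with the robot touching nothing.
Of cassette_a, cassette_b, cassette_c, cassette_d only 3 to 4 are there at a start; the rules pass over those that are not, and their reading is None.
At some moment in a run one of tray may be knocked a few centimetres aside while the robot is not near it.
Once in a run the grip may slacken for a moment while it holds something.
It also fails if it takes over 210 s, if anything falls off the work surface, if the arm or the gripper's body presses on something with over 40 N, if the wrist force passes 120 N, or if a joint passes its speed limit or range.

ROBOT

A 6-joint arm with a two-finger parallel gripper is mounted at the origin on the work surface; the furniture and walls round the work are solid. World frame = base frame: x ahead of the robot, y to its left, z up, the work surface at z = 0. Lengths are in mm, angles in rad, forces in N, time in s.
With the tool pointing down it reaches from about 250 to 725 mm from the base axis. Payload 4 kg.
Tool frame: the origin (TCP) lies midway between the tips of the shut fingers; the grasp point (between the pads) lies 19 mm behind it (arm.grip_point_offset is the x of the grasp point in the tool frame, in mm); x points along the fingers, y is the direction in which the jaws open and shut, and the axes are right-handed (so a half turn about x gives the same grasp; the last joint's range is limited). The gripper opens to 85 mm and grips with 20 to 120 N. Pads are 22 mm wide; open, the fingers measure 114 mm over their backs; the gripper's body (76 mm by 85 mm) begins 54 mm behind the grasp point. The pads swing forward as they close: fully open they stand 13 mm farther back than shut.
Start: joints at [-1.226, 0.241, 0.005, 1.335, 0, 1.571], TCP at [169.002, -470.572, 231.306] pointing down, gripper open.
Joint ranges: [-2.72, 2.72], [-1.05, 1.87], [-1.09, 1.28], [-1.99, 2.15], [-1.42, 1.44], [-3.14, 3.14]. Speed limits (rad/s): [2.79, 2.79, 3.14, 3.14, 3.14, 3.14].

INTERFACE

Orientations are given as a 3x3 rotation matrix whose columns are the frame's x, y, z axes.
In Python, from bench import arm gives the robot as it stands.
- The arm moves only by the tool play_rows, never from a script. Its argument "increments" is a list of rows, each an object with "slide": the shift along the tool's x, y, z in units of 1000 mm (1.0 is 1000 mm), a list of three; "twist": the turn about the tool's x in units of 5 degrees (1.0 is 5 degrees). A call has 1 to 5 rows; each row shifts and turns the commanded pose from where the row before left it, along the tool's axes as they then stand; what a row does not reach is not made up. A row lasts 1/12 s, in which the tool goes at most 41.7 mm and 7.16 degrees, less where a joint would pass 70% of its speed; a pose out of reach is approached as far as the arm can. A call with a number of a shift or a turn outside -1 to 1 is refused whole. A call with a gripper value outside its range is refused whole. "grip" is the closure, from -1 (fully open) to 1 (shut), set as the call begins (left out, the last holds). The fingers move at their own pace and stop on an object; the grip force is fixed at half the most. Time passes only in rows, so rows that do not move let the fingers close. It gives the time, the measured TCP pose, the force and the opening at its end, in the units of the state.
- arm.get_state(): the state, without advancing time (a new reading comes with each control period).
- arm.capture(name): name is "side" or "top" or "wrist"; returns a dict with "color" (480x640x3 uint8, red, green, blue), "vertical_fov" (degrees; the focal length in pixels is half the picture's height over the tangent of half this angle, whatever the lens; pixels are square), "cx", "cy" (the principal point, pixels), "pose" (4x4, takes a point from camera to world coordinates); the wrist camera has in their place "hand_eye" (4x4, takes a point from camera to tool coordinates, whose origin is the TCP and whose axes are the tool frame's). Camera axes: x right, y up, looking along -z (the intrinsics and any distortion apply to the point x, -y, -z); pixel columns grow to the right and rows downward; lengths in mm; the calibration is good to about 2 mm. A picture is of the moment at which its call begins: read the wrist's pose just before it. There is no depth.
- arm.close_job(): hands the job in, once; it reports no verdict.
The state is a dict: "t": time; "joint_positions": joint angles; "qvel": joint speeds; "joint_efforts": joint torques, N m; "tcp_pos": TCP position; "tool_rot": TCP orientation; "contact_force": force on the tool from outside, world axes, zero at the start; "moment": the same for the moment, N m; "finger_gap": opening from 0.0 (shut) to 1.0 (fully open).
Only numpy, scipy, OpenCV 4.12 (cv2) and the standard library are available. Lean on these libraries where they do the work, as an engineer would, in place of code of your own. Each camera call takes 0.05 s, during which the arm holds its last target. There are 200 camera calls.

## Working session

There is one attempt and no reset: what is moved stays moved. The work goes in short steps, Python scripts to look and compute and a tool call to move; the robot and the scene stay as the last step left them, time stands still between calls to the robot, and variables do not carry over. Pictures are saved under pics/ and viewed, about 12 in all and at most 16, crops included, and the job is handed in when it is done.

Besides the shell and the picture viewer there is one more tool, called after ">>>" as name([rows], argument=value, ...), one row to a line, values as JSON. play_rows: Moves the arm, as the interface text tells. Its arguments: {"type":"object","properties":{"increments":{"type":"array","items":{"type":"object","properties":{"slide":{"type":"array","items":{"type":"number"}},"twist":{"type":"number"}}}},"grip":{"type":"number"}},"required":["increments"]}

```bash
mkdir -p pics; ls
python3 - <<'E'
from bench import arm
import cv2
s=arm.get_state();print(s)
for n in("top","side"):
    c=arm.capture(n);cv2.imwrite(f"pics/{n}0.png",c["color"][:,:,::-1]);print(n,{k:v for k,v in c.items() if k!="color"})
print(arm.grip_point_offset)
E
```

```text
pics
{'t': 0.0, 'joint_positions': array([-1.22599147e+00,  2.41418941e-01,  3.69911779e-03,  1.33516092e+00,
       -6.98947661e-06,  1.57080360e+00]), 'qvel': array([ 0.00033416, -0.00175625,  0.00043265, -0.00139629, -0.00278868,
       -0.00177644]), 'joint_efforts': array([ 2.19613787e-03, -3.72323155e+01,  2.52404326e+01,  1.70797185e-02,
        5.97099825e-05, -6.38090807e-07]), 'tcp_pos': array([ 168.79191711, -469.97948618,  230.40037176]), 'tool_rot': array([[-7.11137442e-04,  3.38005446e-01, -9.41143885e-01],
       [ 1.95936661e-03, -9.41141846e-01, -3.38006194e-01],
       [-9.99997828e-01, -2.08441476e-03,  7.00462218e-06]]), 'contact_force': array([-0.45494824,  0.17305786,  0.28902287]), 'moment': array([ 0.00322537,  0.04143569, -0.01750579]), 'finger_gap': 1.0025977429226591}
top {'vertical_fov': 52.08383083549712, 'cx': 311.58140313540173, 'cy': 242.28750614299102, 'pose': array([[-2.00290755e-02,  9.79722995e-01, -1.99353175e-01,
         3.44772053e+02],
       [-9.99794209e-01, -2.02691804e-02,  8.36563486e-04,
         5.85529225e+01],
       [-3.22112498e-03,  1.99328905e-01,  9.79927350e-01,
         9.90639024e+02],
       [ 0.00000000e+00,  0.00000000e+00,  0.00000000e+00,
         1.00000000e+00]])}
side {'vertical_fov': 47.527618676129286, 'cx': 316.8668761898346, 'cy': 238.4406850977409, 'pose': array([[-9.75199840e-01,  1.33455425e-01, -1.76564211e-01,
         3.17112196e+02],
       [-2.21023995e-01, -5.45551811e-01,  8.08406837e-01,
         9.87115387e+02],
       [ 1.15613532e-02,  8.27383146e-01,  5.61518891e-01,
         7.41649984e+02],
       [ 0.00000000e+00,  0.00000000e+00,  0.00000000e+00,
         1.00000000e+00]])}
-18.700000000000003
```

View pics/top0.png

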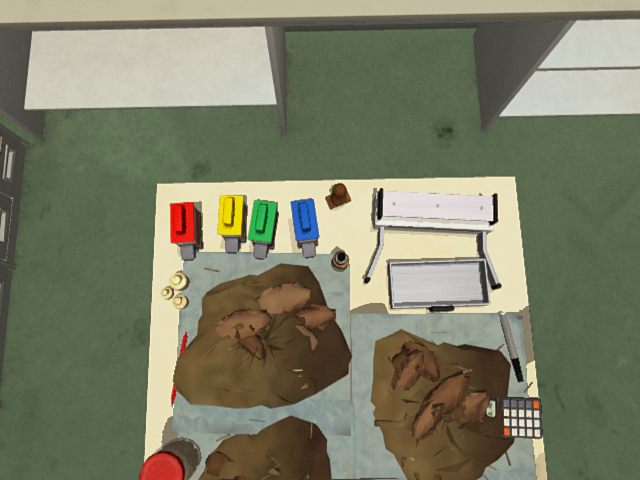

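View pics/side0.png

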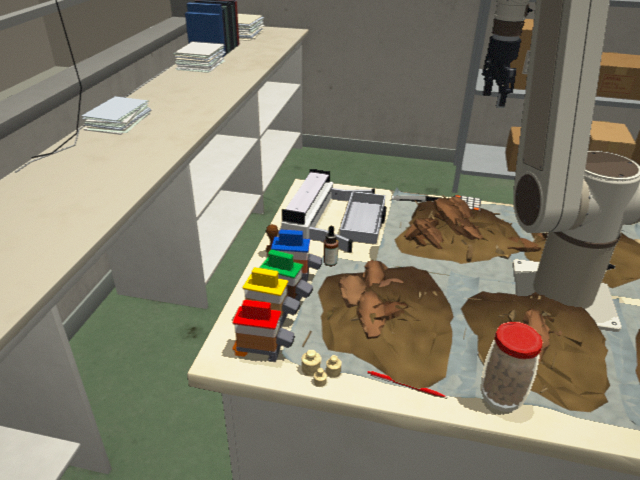

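Top view: four cassettes stand at the back left, red (184,222), yellow (231,215), green (263,221) and blue (304,219), with spouts towards the robot. The station is at about (437,208). The tray is in the guide mouth, centred near (438,284) and slightly skewed. The side view agrees.

```bash
cat > h.py <<'E'
import numpy as np, cv2
from bench import arm
def cam(n):
    s=arm.get_state(); c=arm.capture(n)
    if n=="wrist":
        T=np.eye(4);T[:3,:3]=s["tool_rot"];T[:3,3]=s["tcp_pos"];c["pose"]=T@c["hand_eye"]
    c["f"]=240/np.tan(np.radians(c["vertical_fov"]/2));return c
def w(c,u,v,z):
    d=c["pose"][:3,:3]@np.array([(u-c["cx"])/c["f"],-(v-c["cy"])/c["f"],-1]);o=c["pose"][:3,3]
    return (o+d*(z-o[2])/d[2])[:2].round(1)
def px(c,p):
    q=c["pose"][:3,:3].T@(np.array(p,float)-c["pose"][:3,3]);return np.array([c["cx"]-c["f"]*q[0]/q[2],c["cy"]+c["f"]*q[1]/q[2]]).round(1)
def save(c,name,crop=None,k=1):
    im=c["color"][:,:,::-1]
    if crop: u,v,U,V=crop;im=im[v:V,u:U]
    cv2.imwrite(f"pics/{name}.png",cv2.resize(im,None,fx=k,fy=k,interpolation=cv2.INTER_CUBIC))
def st():
    s=arm.get_state();print("t",round(s["t"],2),"tcp",s["tcp_pos"].round(1),"F",s["contact_force"].round(1),"gap",round(s["finger_gap"],3),"yaw y-axis",s["tool_rot"][:,1].round(3))
E
python3 - <<'E'
from h import *
c=cam("top");print(c.keys())
a=c["color"][180:270,160:350][:,:,::-1];b=c["color"][180:320,365:510][:,:,::-1]
a=cv2.resize(a,None,fx=4,fy=4,interpolation=3);b=cv2.resize(b,None,fx=4,fy=4,interpolation=3)
cv2.imwrite("pics/a.png",a);cv2.imwrite("pics/b.png",b)
E
```

```text
dict_keys(['color', 'vertical_fov', 'cx', 'cy', 'pose', 'f'])
```

View pics/a.png

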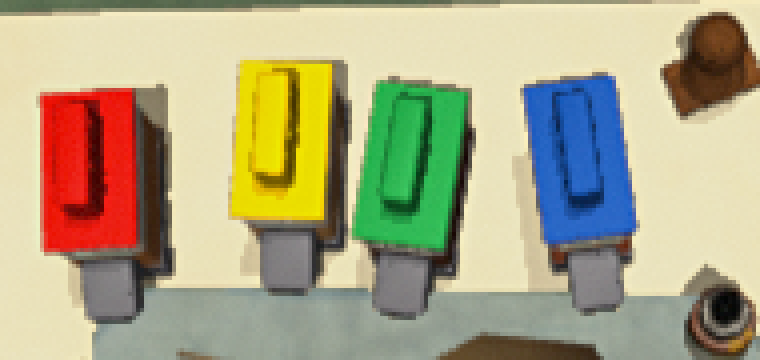

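View pics/b.png

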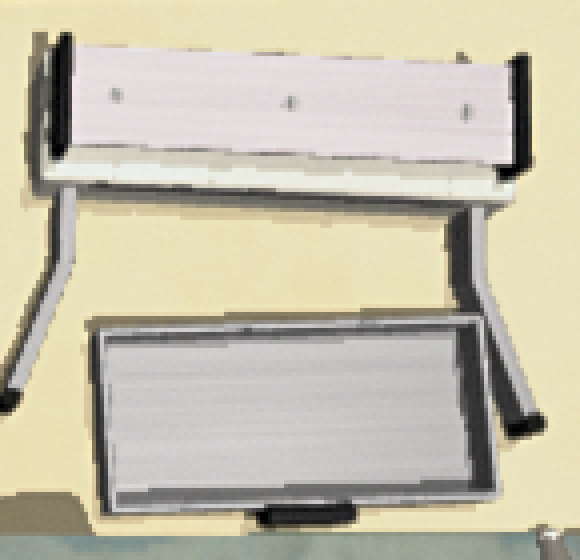

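Run:
```python
from h import *
c=cam("top")
L=dict(red=[(40,93),(134,88),(140,247),(45,252)],yel=[(240,60),(333,64),(323,221),(231,217)],grn=[(378,80),(469,92),(443,250),(353,238)],blu=[(525,83),(612,76),(636,235),(550,243)])
for n,q in L.items():
    p=np.array([w(c,160+u/4,180+v/4,88) for u,v in q]);m=p.mean(0)
    d=(p[0]+p[1]-p[2]-p[3])/2;print(n,m,"len",np.hypot(*d),"yaw",np.degrees(np.arctan2(d[1],d[0])),"w",np.hypot(*(p[0]-p[1])))
h=np.array([w(c,365+u/4,180+v/4,68) for u,v in [(116,95),(291,103),(466,112)]]);print("holes",h);d=h[0]-h[2];print("yaw",np.degrees(np.arctan2(-d[0],d[1])))
e=np.array([w(c,365+u/4,180+v/4,68) for u,v in [(75,45),(70,147),(505,165),(512,65)]]);print(e,e.mean(0))
t=np.array([w(c,365+u/4,180+v/4,30) for u,v in [(92,322),(482,317),(498,496),(107,512)]]);d=(t[0]+t[3]-t[1]-t[2])/2
print("tray",t.mean(0),"yaw",np.degrees(np.arctan2(-d[0],d[1])),np.hypot(*d))
```

```text
red [572.    301.425] len 77.67092441834332 yaw 3.80180750704382 w 44.825104573218745
yel [584.5 210.7] len 76.8797112377511 yaw -2.609330353140251 w 44.60100895719737
grn [571.25 149.45] len 77.64856727590019 yaw -8.964954443073863 w 43.929488956736094
blu [572.4   69.05] len 78.67712501102221 yaw 7.522458231855561 w 41.681170808891636
holes [[ 605.7 -104.2]
 [ 599.9 -189. ]
 [ 593.6 -273.6]]
yaw -4.085616779974884
[[ 631.5  -85.5]
 [ 580.1  -80.6]
 [ 566.7 -290. ]
 [ 616.8 -298.1]] [ 598.775 -188.55 ]
tray [ 454.15  -189.875] yaw 0.3587479098221363 191.65375681160026
```

>>> play_rows([
  {"slide": [0, 0, 0], "twist": -1},
  {"slide": [0, 0, 0], "twist": -1},
  {"slide": [0, 0, 0], "twist": -1},
  {"slide": [0, 0, 0], "twist": -1},
  {"slide": [0, 0, 0], "twist": -1},
], grip=-1)

```text
t: 0.62
tcp_pos: [168.9, -470.4, 231.0]
tool_rot: [[-0.0, 0.707, -0.707], [0.001, -0.707, -0.707], [-1.0, -0.001, -0.0]]
contact_force: [0.3, 0.2, -0.9]
finger_gap: 1.003
```

>>> play_rows([
  {"slide": [0, 0, 0], "twist": -1},
  {"slide": [0, 0, 0], "twist": -1},
  {"slide": [0, 0, 0], "twist": -1},
  {"slide": [0, 0, 0], "twist": -1},
  {"slide": [0, 0, 0], "twist": -1},
])

```text
t: 1.03
tcp_pos: [169.0, -470.4, 231.0]
tool_rot: [[-0.0, 0.94, -0.342], [0.001, -0.342, -0.94], [-1.0, -0.0, -0.0]]
contact_force: [0.6, 0.1, -0.1]
finger_gap: 1.004
```

>>> play_rows([
  {"slide": [0, 0, 0], "twist": -1},
  {"slide": [0, 0, 0], "twist": -1},
  {"slide": [0, 0, 0], "twist": -1},
  {"slide": [0, 0, 0], "twist": -1},
  {"slide": [0, 0, 0], "twist": -1},
])

```text
t: 1.45
tcp_pos: [168.9, -470.4, 231.0]
tool_rot: [[-0.0, 0.996, 0.087], [0.001, 0.087, -0.996], [-1.0, -0.0, -0.001]]
contact_force: [0.3, -0.9, -0.6]
finger_gap: 1.001
```

>>> play_rows([
  {"slide": [0, 0, 0], "twist": -1},
  {"slide": [0, 0, 0], "twist": -1},
  {"slide": [0, 0, 0], "twist": -1},
  {"slide": [0, 0, 0], "twist": -1},
  {"slide": [0, 0, 0], "twist": -1},
])

```text
t: 1.87
tcp_pos: [169.0, -470.4, 231.1]
tool_rot: [[-0.0, 0.866, 0.5], [0.001, 0.5, -0.866], [-1.0, 0.0, -0.001]]
contact_force: [-0.1, -0.4, -0.4]
finger_gap: 1.001
```

>>> play_rows([
  {"slide": [0, 0, 0], "twist": -1},
  {"slide": [0, 0, 0], "twist": -1},
  {"slide": [0, 0, 0], "twist": -1},
  {"slide": [0, 0, 0], "twist": -1},
  {"slide": [0, 0, 0], "twist": -1},
])

```text
t: 2.28
tcp_pos: [168.9, -470.4, 231.0]
tool_rot: [[-0.0, 0.574, 0.819], [0.001, 0.819, -0.574], [-1.0, 0.0, -0.001]]
contact_force: [0.1, -0.2, -0.7]
finger_gap: 0.997
```

>>> play_rows([
  {"slide": [0, 0, 0], "twist": -1},
  {"slide": [0, 0, 0], "twist": -1},
  {"slide": [0, 0, 0], "twist": -1},
  {"slide": [0, 0, 0], "twist": -1},
  {"slide": [0, 0, 0], "twist": -1},
])

```text
t: 2.7
tcp_pos: [168.9, -470.4, 231.0]
tool_rot: [[-0.0, 0.174, 0.985], [0.001, 0.985, -0.174], [-1.0, 0.001, -0.0]]
contact_force: [0.0, 0.2, -0.2]
finger_gap: 1.0
```

>>> play_rows([
  {"slide": [0, 0, 0], "twist": -1},
  {"slide": [0, 0, 0], "twist": -0.22},
  {"slide": [0, 0, 0], "twist": 0},
])

```text
t: 2.95
tcp_pos: [169.0, -470.5, 231.1]
tool_rot: [[-0.0, 0.073, 0.997], [0.0, 0.997, -0.073], [-1.0, 0.0, -0.0]]
contact_force: [0.0, -0.3, 0.1]
finger_gap: 1.002
```

Run:
```python
from h import *
st();print(arm.get_state()["joint_positions"].round(2))
```

```text
t 2.95 tcp [ 169.  -470.5  231.1] F [ 0.  -0.3  0.1] gap 1.002 yaw y-axis [0.073 0.997 0.   ]
[-1.23  0.24  0.    1.34  0.   -1.15]
```

>>> play_rows([
  {"slide": [0, 0.0306, 0.0197]},
  {"slide": [0, 0.0306, 0.0197]},
  {"slide": [0, 0.0306, 0.0197]},
  {"slide": [0, 0.0306, 0.0197]},
  {"slide": [0, 0.0306, 0.0197]},
])

```text
invalid input at $.increments[0]: expected keys slide, twist
```

>>> play_rows([
  {"slide": [0, 0.0306, 0.0197]},
  {"slide": [0, 0.0306, 0.0197]},
  {"slide": [0, 0.0306, 0.0197]},
  {"slide": [0, 0.0306, 0.0197]},
  {"slide": [0, 0.0306, 0.0197]},
])

```text
invalid input at $.increments[0]: expected keys slide, twist
```

>>> play_rows([
  {"slide": [0, 0, 0]},
  {"slide": [0, 0, 0]},
])

```text
invalid input at $.increments[0]: expected keys slide, twist
```

Run:
```python
from h import *
st();c=cam("wrist");save(c,"w1");print(c["f"],c["pose"].round(3),c["hand_eye"].round(3))
```

```text
t 2.95 tcp [ 169.  -470.5  231.1] F [ 0.  -0.3  0.1] gap 1.002 yaw y-axis [0.073 0.997 0.   ]
359.08159631204535 [[ 7.40000e-02 -9.54000e-01 -2.89000e-01  9.52390e+01]
 [ 9.97000e-01  7.10000e-02  2.10000e-02 -4.63811e+02]
 [ 0.00000e+00 -2.90000e-01  9.57000e-01  3.73994e+02]
 [ 0.00000e+00  0.00000e+00  0.00000e+00  1.00000e+00]] [[  -0.       0.29    -0.957 -142.86 ]
 [   1.       0.      -0.       1.268]
 [   0.      -0.957   -0.29   -74.045]
 [   0.       0.       0.       1.   ]]
```

View pics/w1.png

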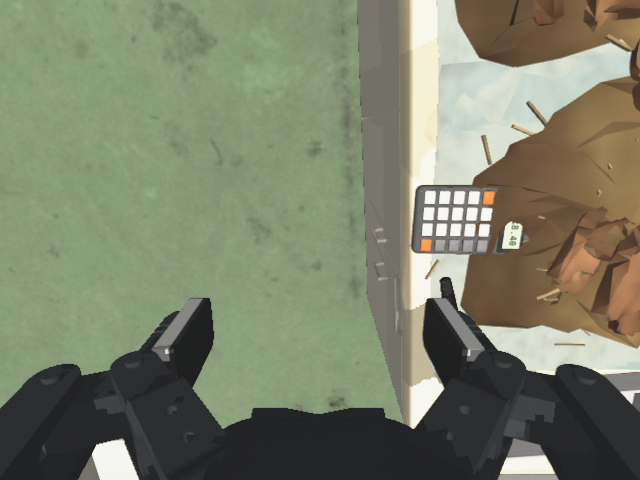

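The wrist camera shows only the floor, the table edge and the calculator (the move was refused because a row needs a twist). I'll repeat the move with twists.

>>> play_rows([
  {"slide": [0, 0.0306, 0.0197], "twist": 0},
  {"slide": [0, 0.0306, 0.0197], "twist": 0},
  {"slide": [0, 0.0306, 0.0197], "twist": 0},
  {"slide": [0, 0.0306, 0.0197], "twist": 0},
  {"slide": [0, 0.0306, 0.0197], "twist": 0},
])

```text
t: 3.42
tcp_pos: [278.9, -323.7, 231.3]
tool_rot: [[0.0, 0.075, 0.997], [-0.0, 0.997, -0.075], [-1.0, -0.0, 0.0]]
contact_force: [0.2, 0.0, 0.5]
finger_gap: 1.0
```

>>> play_rows([
  {"slide": [0, 0.0306, 0.0197], "twist": 0},
  {"slide": [0, 0.0306, 0.0197], "twist": 0},
  {"slide": [0, 0.0306, 0.0197], "twist": 0},
  {"slide": [0, 0.0306, 0.0197], "twist": 0},
  {"slide": [0, 0.0306, 0.0197], "twist": 0},
])

```text
t: 3.83
tcp_pos: [388.4, -178.0, 231.5]
tool_rot: [[0.001, 0.074, 0.997], [-0.0, 0.997, -0.074], [-1.0, -0.0, 0.001]]
contact_force: [-0.0, -0.5, 0.2]
finger_gap: 0.999
```

>>> play_rows([
  {"slide": [0, 0, 0], "twist": 0},
  {"slide": [0, 0, 0], "twist": 0},
])

```text
t: 4.0
tcp_pos: [388.5, -178.1, 231.3]
tool_rot: [[-0.0, 0.069, 0.998], [-0.0, 0.998, -0.069], [-1.0, -0.0, -0.0]]
contact_force: [0.3, -0.0, 0.3]
finger_gap: 1.004
```

Run:
```python
from h import *
st();c=cam("wrist");save(c,"w2")
```

```text
t 4.0 tcp [ 388.5 -178.1  231.3] F [ 0.3 -0.   0.3] gap 1.004 yaw y-axis [ 0.069  0.998 -0.   ]
```

View pics/w2.png

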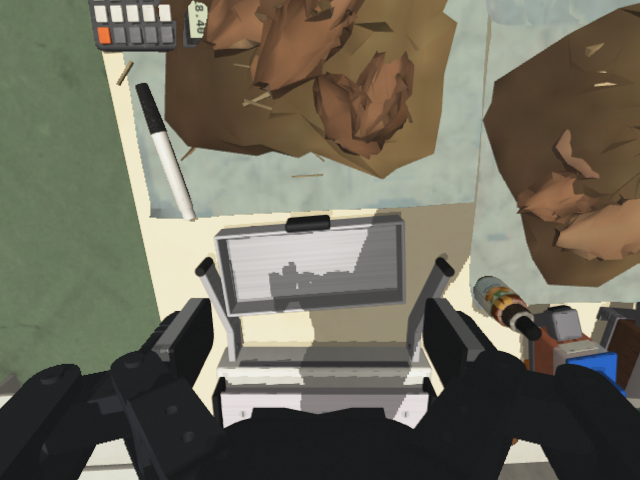

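The wrist view shows the tray at (310,265), skewed in the mouth, with its tab at (308,223). The mound's nearest edge is at (380,177), and the knife is to one side.

Run:
```python
from h import *
c=cam("wrist")
for q in [(380,177,0),(180,148,0),(192,215,0),(308,222,42),(218,240,30),(402,220,30),(404,302,30),(230,315,30)]: print(q,w(c,*q))
h=np.array([w(c,u,v,68) for u,v in [(241,413),(410,413)]]);print(h)
```

```text
(380, 177, 0) [ 367.5 -111.7]
(180, 148, 0) [ 323.8 -313.2]
(192, 215, 0) [ 393.6 -313.1]
(308, 222, 42) [ 399.4 -188. ]
(218, 240, 30) [ 414.6 -280.2]
(402, 220, 30) [407.  -95.8]
(404, 302, 30) [496.9 -94. ]
(230, 315, 30) [ 499.2 -280.1]
[[ 593.4 -273. ]
 [ 605.9  -96.6]]
```

>>> play_rows([
  {"slide": [0.038, 0, 0], "twist": 0},
  {"slide": [0.038, 0, 0], "twist": 0},
  {"slide": [0.038, 0, 0], "twist": 0},
  {"slide": [0.038, 0, 0], "twist": 0},
  {"slide": [0.038, 0, 0], "twist": 0},
])

```text
t: 4.52
tcp_pos: [386.7, -181.2, 40.1]
tool_rot: [[0.001, 0.076, 0.997], [-0.001, 0.997, -0.076], [-1.0, -0.001, 0.001]]
contact_force: [0.9, -0.2, -1.4]
finger_gap: 0.993
```

>>> play_rows([
  {"slide": [0.02, 0, 0], "twist": 0},
  {"slide": [0.014, 0, 0], "twist": 0},
  {"slide": [0, 0, 0], "twist": 0},
])

```text
t: 4.77
tcp_pos: [384.1, -179.8, 4.5]
tool_rot: [[-0.006, 0.076, 0.997], [0.003, 0.997, -0.076], [-1.0, 0.002, -0.006]]
contact_force: [-0.6, 0.2, -0.8]
finger_gap: 1.002
```

>>> play_rows([
  {"slide": [0, 0, 0.007], "twist": 0},
  {"slide": [0, 0, 0.007], "twist": 0},
  {"slide": [0, 0, 0.007], "twist": 0},
  {"slide": [0, 0, 0.007], "twist": 0},
  {"slide": [0, 0, 0.007], "twist": 0},
])

```text
t: 5.18
tcp_pos: [417.4, -179.9, 7.3]
tool_rot: [[-0.011, 0.073, 0.997], [0.004, 0.997, -0.073], [-1.0, 0.004, -0.011]]
contact_force: [-17.4, 7.6, 13.1]
finger_gap: 0.997
```

>>> play_rows([
  {"slide": [0, 0, 0.006], "twist": 0},
  {"slide": [0, 0, 0.006], "twist": 0},
  {"slide": [0, 0, 0.006], "twist": 0},
  {"slide": [0, 0, 0.006], "twist": 0},
  {"slide": [0, 0, 0.006], "twist": 0},
])

```text
t: 5.6
tcp_pos: [454.2, -184.6, 8.3]
tool_rot: [[0.002, 0.072, 0.997], [-0.001, 0.997, -0.072], [-1.0, -0.001, 0.002]]
contact_force: [-1.7, 1.6, -0.3]
finger_gap: 1.004
```

Run:
```python
from h import *
st()
```

```text
t 5.6 tcp [ 454.2 -184.6    8.3] F [-1.7  1.6 -0.3] gap 1.004 yaw y-axis [ 0.072  0.997 -0.001]
```

>>> play_rows([
  {"slide": [0, 0, 0.002], "twist": 0},
  {"slide": [0, 0, 0.002], "twist": 0},
  {"slide": [0, 0, 0.002], "twist": 0},
])

```text
t: 5.85
tcp_pos: [458.3, -185.0, 7.7]
tool_rot: [[-0.001, 0.073, 0.997], [-0.001, 0.997, -0.073], [-1.0, -0.001, -0.001]]
contact_force: [-3.8, 0.0, 3.4]
finger_gap: 1.001
```

>>> play_rows([
  {"slide": [0, 0, 0.002], "twist": 0},
  {"slide": [0, 0, 0.002], "twist": 0},
])

```text
t: 6.02
tcp_pos: [462.0, -185.3, 7.5]
tool_rot: [[-0.001, 0.073, 0.997], [-0.001, 0.997, -0.073], [-1.0, -0.001, -0.001]]
contact_force: [-10.3, -1.2, 6.8]
finger_gap: 1.0
```

>>> play_rows([
  {"slide": [0, 0, 0.002], "twist": 0},
  {"slide": [0, 0, 0], "twist": 0},
])

```text
t: 6.18
tcp_pos: [461.9, -185.1, 7.0]
tool_rot: [[-0.005, 0.072, 0.997], [0.0, 0.997, -0.072], [-1.0, -0.0, -0.005]]
contact_force: [-8.9, 0.1, 7.2]
finger_gap: 0.999
```

Run:
```python
from h import *
st();c=cam("top");save(c,"t2",(365,180,510,320),4)
```

```text
t 6.18 tcp [ 461.9 -185.1    7. ] F [-8.9  0.1  7.2] gap 0.999 yaw y-axis [ 0.072  0.997 -0.   ]
```

View pics/t2.png

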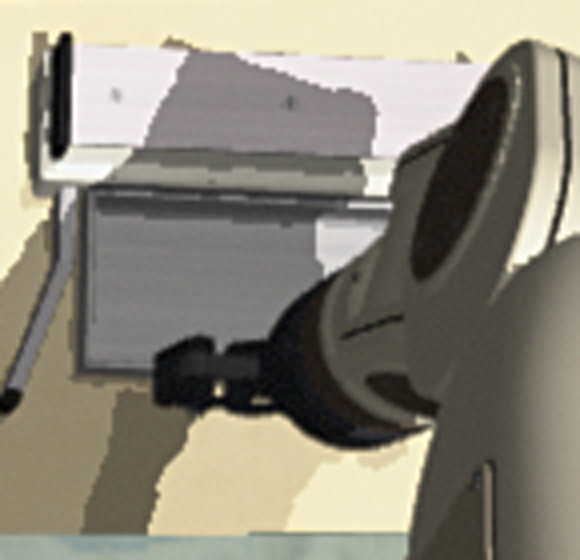

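The tray looks square and home against the plinth: its far rim runs parallel to the plinth at crop row ~195. I'll give it one firmer push, then retreat and go to blue.

>>> play_rows([
  {"slide": [0, 0, 0.003], "twist": 0},
  {"slide": [0, 0, 0.002], "twist": 0},
  {"slide": [0, 0, 0], "twist": 0},
])

```text
t: 6.48
tcp_pos: [462.0, -184.7, 6.3]
tool_rot: [[-0.014, 0.073, 0.997], [0.001, 0.997, -0.072], [-1.0, 0.0, -0.014]]
contact_force: [-19.8, -0.8, 14.7]
finger_gap: 0.997
```

>>> play_rows([
  {"slide": [0, 0, -0.01], "twist": 0},
  {"slide": [0, 0, -0.01], "twist": 0},
  {"slide": [-0.034, 0, 0], "twist": 0},
  {"slide": [-0.038, 0, 0], "twist": 0},
  {"slide": [-0.038, 0, 0], "twist": 0},
])

```text
t: 6.9
tcp_pos: [449.9, -184.2, 118.3]
tool_rot: [[0.001, 0.073, 0.997], [0.0, 0.997, -0.073], [-1.0, 0.0, 0.001]]
contact_force: [1.0, -0.3, -0.9]
finger_gap: 1.0
```

>>> play_rows([
  {"slide": [-0.038, 0, 0], "twist": 0},
  {"slide": [-0.038, 0, 0], "twist": 0},
  {"slide": [-0.038, 0.0, 0.02], "twist": 0},
  {"slide": [0, 0.0328, 0.0121], "twist": 0},
  {"slide": [0, 0.0328, 0.0121], "twist": 0},
])

```text
t: 7.32
tcp_pos: [501.9, -123.2, 234.3]
tool_rot: [[0.011, 0.077, 0.997], [-0.002, 0.997, -0.077], [-1.0, -0.002, 0.012]]
contact_force: [0.1, -0.3, -0.6]
finger_gap: 0.996
```

>>> play_rows([
  {"slide": [0, 0.0328, 0.0121], "twist": 0},
  {"slide": [0, 0.0328, 0.0121], "twist": 0},
  {"slide": [0, 0.0328, 0.0121], "twist": 0},
  {"slide": [0, 0.0328, 0.0121], "twist": 0},
  {"slide": [0, 0.0328, 0.0121], "twist": 0},
])

```text
t: 7.73
tcp_pos: [571.9, 39.3, 230.7]
tool_rot: [[0.004, 0.072, 0.997], [0.001, 0.997, -0.072], [-1.0, 0.001, 0.004]]
contact_force: [0.3, -0.8, 0.2]
finger_gap: 1.002
```

>>> play_rows([
  {"slide": [0, 0.0328, 0.0121], "twist": 0},
  {"slide": [0, 0, 0], "twist": -1},
  {"slide": [0, 0, 0], "twist": -1},
  {"slide": [0, 0, 0], "twist": -0.32},
  {"slide": [0, 0, 0], "twist": 0},
], grip=-0.2)

```text
t: 8.15
tcp_pos: [585.7, 70.0, 230.3]
tool_rot: [[0.003, -0.131, 0.991], [0.001, 0.991, 0.131], [-1.0, 0.0, 0.003]]
contact_force: [-0.2, -1.0, -0.6]
finger_gap: 0.6
```

Run:
```python
from h import *
st();c=cam("top");save(c,"t3");c=cam("wrist");save(c,"w3")
```

```text
t 8.15 tcp [585.7  70.  230.3] F [-0.2 -1.  -0.6] gap 0.6 yaw y-axis [-0.131  0.991  0.   ]
```

View pics/w3.png

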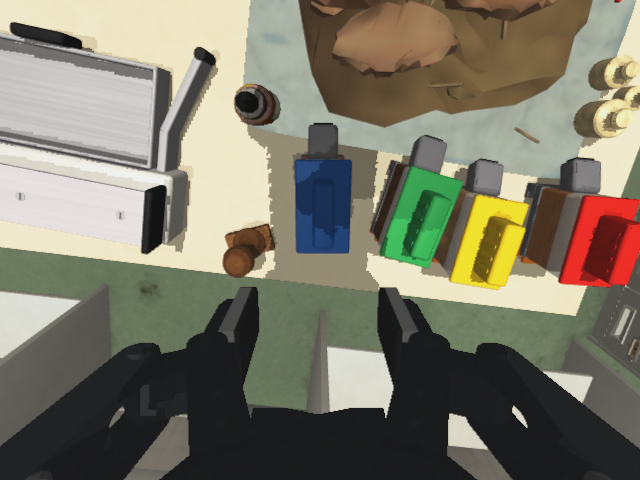

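The wrist view shows blue lined up with the tool, lid corners (296,160), (350,158), (349,253) and (297,254). The tray at left is square against the plinth.

Run:
```python
from h import *
c=cam("wrist");s=arm.get_state();R=s["tool_rot"];t=s["tcp_pos"]
p=np.array([w(c,u,v,88) for u,v in [(296,160),(350,158),(349,253),(297,254)]]);m=p.mean(0);print(p,m)
print("tool offset to lid centre",R.T@(np.r_[m,88]-t))
```

```text
[[538.4  47.6]
 [531.4  89.1]
 [609.  100.4]
 [615.6  57. ]] [573.6    73.525]
tool offset to lid centre [142.37038983   5.66497547 -10.92781477]
```

>>> play_rows([
  {"slide": [0.03, 0.0035, -0.0065], "twist": 0},
  {"slide": [0.035, 0, 0], "twist": 0},
  {"slide": [0.035, 0, 0], "twist": 0},
  {"slide": [0.02, 0, 0], "twist": 0},
  {"slide": [0.013, 0, 0], "twist": 0},
])

```text
t: 8.72
tcp_pos: [575.6, 71.3, 94.0]
tool_rot: [[-0.004, -0.128, 0.992], [-0.0, 0.992, 0.128], [-1.0, 0.0, -0.004]]
contact_force: [0.2, -0.5, 0.4]
finger_gap: 0.6
```

>>> play_rows([
  {"slide": [0, 0, 0], "twist": 0},
])

```text
t: 8.8
tcp_pos: [575.0, 71.3, 93.6]
tool_rot: [[-0.006, -0.129, 0.992], [-0.001, 0.992, 0.129], [-1.0, 0.0, -0.006]]
contact_force: [-0.9, -0.1, -0.5]
finger_gap: 0.598
```

>>> play_rows([
  {"slide": [0, 0, 0], "twist": 0},
  {"slide": [0, 0, 0], "twist": 0},
  {"slide": [0, 0, 0], "twist": 0},
  {"slide": [0, 0, 0], "twist": 0},
  {"slide": [0, 0, 0], "twist": 0},
], grip=1)

```text
t: 9.22
tcp_pos: [579.1, 72.2, 99.2]
tool_rot: [[0.004, -0.13, 0.992], [0.001, 0.992, 0.13], [-1.0, 0.0, 0.004]]
contact_force: [0.4, 0.9, 5.0]
finger_gap: 0.168
```

>>> play_rows([
  {"slide": [-0.03, 0, 0], "twist": 0},
  {"slide": [-0.035, 0, 0], "twist": 0},
  {"slide": [-0.035, 0, 0], "twist": 0},
  {"slide": [-0.033, 0, 0], "twist": 0},
  {"slide": [0, 0, 0], "twist": 0},
])

```text
t: 9.63
tcp_pos: [580.8, 72.2, 238.1]
tool_rot: [[0.013, -0.13, 0.991], [0.001, 0.992, 0.13], [-1.0, -0.0, 0.013]]
contact_force: [1.8, 0.9, -1.5]
finger_gap: 0.172
```

Run:
```python
from h import *
st();c=cam("side");save(c,"s2",(200,150,400,300),4);c=cam("wrist");save(c,"w4")
```

```text
t 9.63 tcp [580.8  72.2 238.1] F [ 1.8  0.9 -1.5] gap 0.172 yaw y-axis [-0.13   0.992 -0.   ]
```

View pics/s2.png

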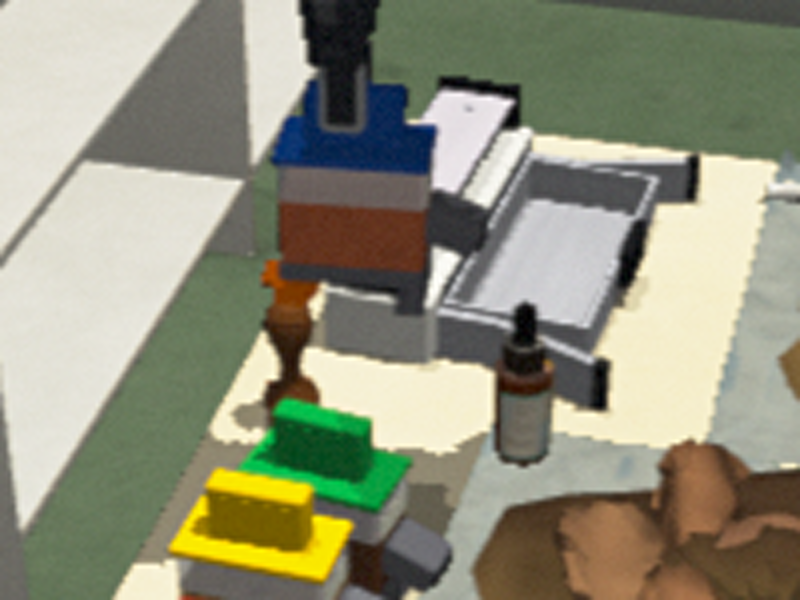

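Blue is held by its fin, level and clear of everything. I'll carry it to the right-hand slot (station y -78).

>>> play_rows([
  {"slide": [0, 0, 0], "twist": 1},
  {"slide": [0, 0, 0], "twist": 1},
  {"slide": [0, 0, 0], "twist": 0.32},
  {"slide": [0, -0.0375, 0.0031], "twist": 0},
  {"slide": [0, -0.0375, 0.0031], "twist": 0},
])

```text
t: 10.15
tcp_pos: [576.5, -2.3, 226.9]
tool_rot: [[-0.006, 0.067, 0.998], [-0.0, 0.998, -0.067], [-1.0, -0.0, -0.006]]
contact_force: [0.7, -0.7, -3.5]
finger_gap: 0.174
```

>>> play_rows([
  {"slide": [0, -0.0375, 0.0031], "twist": 0},
  {"slide": [0, -0.0375, 0.0031], "twist": 0},
  {"slide": [0, -0.0375, 0.0031], "twist": 0},
  {"slide": [0, -0.0375, 0.0031], "twist": 0},
  {"slide": [0, -0.0375, 0.0031], "twist": 0},
])

```text
t: 10.57
tcp_pos: [578.2, -192.8, 226.9]
tool_rot: [[-0.006, 0.072, 0.997], [0.002, 0.997, -0.072], [-1.0, 0.001, -0.006]]
contact_force: [-0.5, 0.2, -3.1]
finger_gap: 0.174
```

>>> play_rows([
  {"slide": [0, -0.0375, 0.0031], "twist": 0},
  {"slide": [0, -0.0375, 0.0031], "twist": 0},
  {"slide": [0, 0, 0], "twist": 0},
  {"slide": [0, 0, 0], "twist": 0},
])

```text
t: 10.9
tcp_pos: [578.9, -268.7, 226.3]
tool_rot: [[-0.006, 0.077, 0.997], [0.003, 0.997, -0.077], [-1.0, 0.002, -0.006]]
contact_force: [0.1, 0.8, -2.1]
finger_gap: 0.171
```

>>> play_rows([
  {"slide": [0.03, 0, 0], "twist": 0},
  {"slide": [0.02, 0, 0], "twist": 0},
  {"slide": [0, 0, 0], "twist": 0},
  {"slide": [0, 0, 0], "twist": 0},
])

```text
t: 11.23
tcp_pos: [579.1, -264.7, 177.4]
tool_rot: [[-0.006, 0.071, 0.997], [0.003, 0.997, -0.071], [-1.0, 0.003, -0.007]]
contact_force: [-0.2, -0.6, -2.6]
finger_gap: 0.174
```

```bash
cat >> h.py <<'E'
O=np.array([599.9,-189.]);X=np.array([.9974,-.072]);Y=np.array([.072,.9974])
def sta():
    s=arm.get_state();d=s["tcp_pos"][:2]-O;print("t",round(s["t"],2),"station x,y,z",(d@X).round(1),(d@Y).round(1),s["tcp_pos"][2].round(1),"F",s["contact_force"].round(1),"gap",round(s["finger_gap"],3),"ydir",s["tool_rot"][:2,1].round(3))
E
python3 - <<'E'
from h import *
sta()
E
```

```text
t 11.23 station x,y,z -15.3 -77.0 177.4 F [-0.2 -0.6 -2.6] gap 0.174 ydir [0.071 0.997]
```

>>> play_rows([
  {"slide": [0.004, 0, 0], "twist": 0},
  {"slide": [0.003, 0, 0], "twist": 0},
  {"slide": [0, 0, 0], "twist": 0},
])

```text
t: 11.48
tcp_pos: [581.3, -266.5, 173.8]
tool_rot: [[0.001, 0.072, 0.997], [-0.0, 0.997, -0.072], [-1.0, -0.0, 0.001]]
contact_force: [0.9, 0.1, -3.8]
finger_gap: 0.171
```

>>> play_rows([
  {"slide": [0.002, 0, 0], "twist": 0},
  {"slide": [0, 0, 0], "twist": 0},
])

```text
t: 11.65
tcp_pos: [581.1, -266.8, 171.6]
tool_rot: [[0.001, 0.072, 0.997], [-0.0, 0.997, -0.072], [-1.0, -0.0, 0.001]]
contact_force: [0.1, -0.3, -2.9]
finger_gap: 0.173
```

>>> play_rows([
  {"slide": [0.002, 0, 0], "twist": 0},
  {"slide": [0, 0, 0], "twist": 0},
])

```text
t: 11.82
tcp_pos: [580.8, -266.8, 169.1]
tool_rot: [[0.0, 0.072, 0.997], [0.0, 0.997, -0.072], [-1.0, 0.0, 0.0]]
contact_force: [-2.0, 1.1, -4.0]
finger_gap: 0.171
```

>>> play_rows([
  {"slide": [0.002, 0, 0], "twist": 0},
  {"slide": [0, 0, 0], "twist": 0},
])

```text
t: 11.98
tcp_pos: [581.0, -266.9, 167.3]
tool_rot: [[0.001, 0.072, 0.997], [-0.0, 0.997, -0.072], [-1.0, -0.0, 0.001]]
contact_force: [-0.7, -0.2, -1.9]
finger_gap: 0.169
```

>>> play_rows([
  {"slide": [0.0024, 0, -0.0057], "twist": 0},
  {"slide": [0.0024, 0, -0.0057], "twist": 0},
  {"slide": [0.002, 0, -0.0055], "twist": 0},
  {"slide": [0.002, 0, -0.0055], "twist": 0},
])

```text
t: 12.32
tcp_pos: [561.7, -265.9, 162.5]
tool_rot: [[0.011, 0.072, 0.997], [-0.003, 0.997, -0.072], [-1.0, -0.002, 0.011]]
contact_force: [-0.4, 0.5, 11.3]
finger_gap: 0.171
```

Run:
```python
from h import *
sta();c=cam("side");save(c,"s3",(270,120,400,230),5)
```

```text
t 12.32 station x,y,z -32.6 -79.4 162.5 F [-0.4  0.5 11.3] gap 0.171 ydir [0.072 0.997]
```

View pics/s3.png

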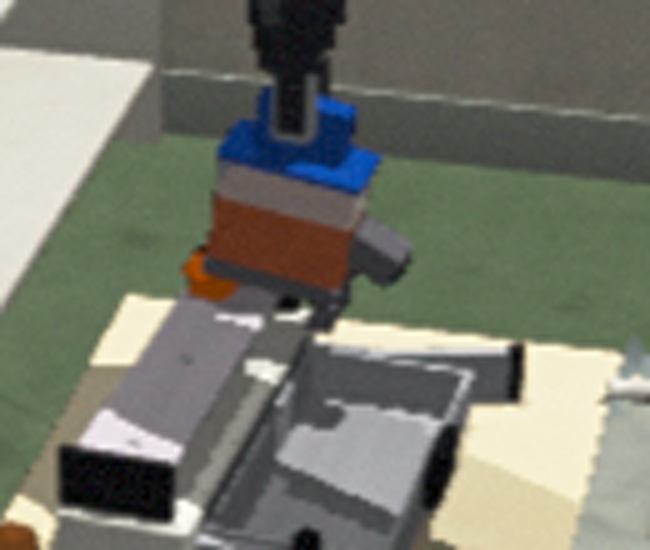

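Blue is tipping about the foot's contact as planned, about 10° so far, with the lip end in front of the rail. I'll carry on along the arc.

>>> play_rows([
  {"slide": [0.0026, 0, -0.0053], "twist": 0},
  {"slide": [0.0026, 0, -0.0053], "twist": 0},
  {"slide": [0.003, 0, -0.005], "twist": 0},
  {"slide": [0.003, 0, -0.005], "twist": 0},
  {"slide": [0, 0, 0], "twist": 0},
])

```text
t: 12.78
tcp_pos: [539.0, -264.3, 151.6]
tool_rot: [[0.007, 0.072, 0.997], [-0.003, 0.997, -0.072], [-1.0, -0.002, 0.007]]
contact_force: [-2.5, 1.4, 12.9]
finger_gap: 0.17
```

```bash
cat >> h.py <<'E'
from scipy.optimize import minimize
HUE=dict(red=(0,6,174,180),yel=(24,34,24,34),grn=(45,85,45,85),blu=(100,130,100,130))
def mask(c,n):
    h=cv2.cvtColor(c["color"],cv2.COLOR_RGB2HSV);a,b,e,f=HUE[n];H=h[...,0]
    m=((((H>=a)&(H<=b))|((H>=e)&(H<=f)))&(h[...,1]>150)&(h[...,2]>50)).astype(np.uint8)
    k,l,s,_=cv2.connectedComponentsWithStats(m);return None if k<2 else (l==1+np.argmax(s[1:,4])).astype(np.uint8)
def pts(p):  # p: world x,y,z of cassette origin, yaw deg, tilt deg (spout down)
    t,y=np.radians(p[4]),np.radians(p[3])
    out=[]
    for X0,X1,W,Z0,Z1 in ((-36,42,22.5,82,88),(-22,28,8,88,118)):
        q=np.array([(a,b,z) for a in(X0,X1) for b in(-W,W) for z in(Z0,Z1)],float)
        x=q[:,0]*np.cos(t)-q[:,2]*np.sin(t);z=q[:,2]*np.cos(t)+q[:,0]*np.sin(t)
        out.append(np.c_[p[0]+x*np.cos(y)-q[:,1]*np.sin(y),p[1]+x*np.sin(y)+q[:,1]*np.cos(y),p[2]+z])
    return out
def fit(n,p0,cams,free=(0,1,2,4)):
    M=[(c,mask(c,n)) for c in cams];M=[(c,m) for c,m in M if m is not None and m.sum()>100]
    def cost(d):
        p=np.array(p0,float);p[list(free)]+=d*10;e=0
        for c,m in M:
            S=4;r=np.zeros((480*S,640*S),np.uint8)
            for q in pts(p):
                uv=np.array([px(c,a) for a in q]);cv2.fillConvexPoly(r,cv2.convexHull((uv*S+S/2).astype(np.int32)),255)
            r=cv2.resize(r,(640,480),interpolation=cv2.INTER_AREA)/255
            hull=np.zeros_like(m);cs=cv2.findContours(m,0,2)[0];cv2.drawContours(hull,[max(cs,key=cv2.contourArea)],-1,1,-1)
            e+=np.abs(r-hull).sum()/m.sum()
        return e/len(M)
    r=minimize(cost,np.zeros(len(free)),method="Nelder-Mead",options=dict(xatol=.01,fatol=1e-4,maxiter=250,initial_simplex=np.r_[[np.zeros(len(free))],np.eye(len(free))*.6]))
    p=np.array(p0,float);p[list(free)]+=r.x*10;return p.round(1),round(r.fun,3),len(M)
def stn(p):
    d=np.array(p[:2])-O;return (d@X).round(1),(d@Y).round(1),p[2]
E
python3 - <<'E'
from h import *
sta();C=[cam("side"),cam("top")]
for n,p in dict(yel=[581,211,0,-2.6,0],grn=[569,150,0,-9,0],red=[569,301,0,3.8,0]).items(): print(n,fit(n,p,C,(0,1,3)), fit(n,p,C[:1],(0,1,2,4)))
p0=[*(O+X*-60+Y*-78),68,-4.1,20];r=fit("blu",p0,C[:1]);print("blu",r,stn(r[0]))
s=arm.get_state()
E
```

```text
t 12.78 station x,y,z -55.3 -79.5 151.6 F [-2.5  1.4 12.9] gap 0.17 ydir [0.072 0.997]
yel (array([583.4, 213.2,   0. ,  -2.9,   0. ]), np.float64(0.125), 2) (array([ 5.843e+02,  2.128e+02, -3.300e+00, -2.600e+00, -2.000e-01]), np.float64(0.136), 1)
grn (array([569.7, 151.8,   0. , -10.2,   0. ]), np.float64(0.202), 2) (array([571.3, 153.8,  -2.2,  -9. ,   1.1]), np.float64(0.275), 1)
red (array([ 2857. , -2773.7,     0. ,  -438.9,     0. ]), np.float64(1.0), 2) (array([623.2, 200. ,  68.6,   3.8, -62.8]), np.float64(1.403), 1)
blu (array([ 551.4, -254.8,   55.2,   -4.1,    6.6]), np.float64(0.728), 1) (np.float64(-43.6), np.float64(-69.1), np.float64(55.2))
```

Run:
```python
from h import *
c=cam("side");save(c,"s4",(270,120,400,230),6)
```

```text
(no output)
```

View pics/s4.png

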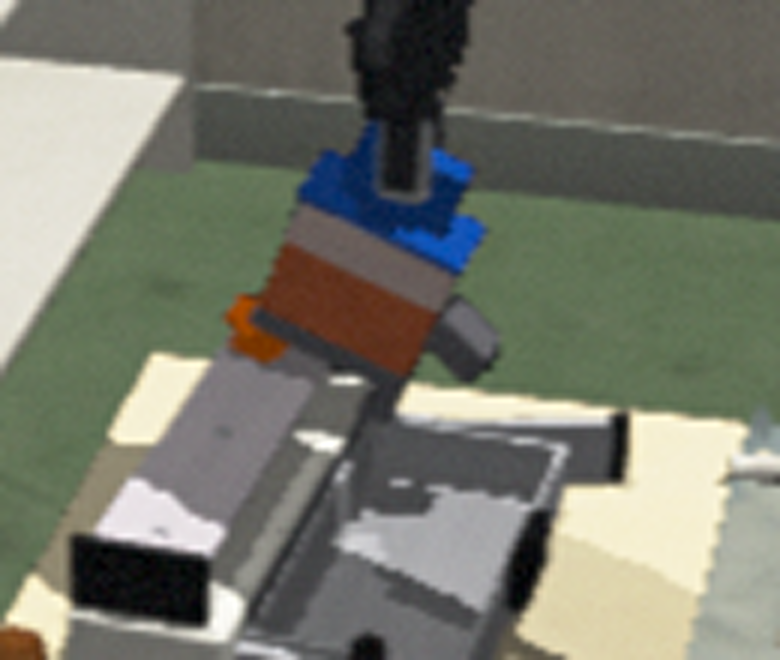

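Tilt is now about 23° and the lip hangs in front of and below the flange, crop about (385,390). I'll lift 2 mm to free the foot, then move forward until the front wall meets the rail.

>>> play_rows([
  {"slide": [-0.003, 0, 0], "twist": 0},
  {"slide": [0, 0, 0.004], "twist": 0},
  {"slide": [0, 0, 0.004], "twist": 0},
  {"slide": [0, 0, 0.004], "twist": 0},
  {"slide": [0, 0, 0], "twist": 0},
])

```text
t: 13.35
tcp_pos: [550.9, -265.4, 152.6]
tool_rot: [[0.003, 0.073, 0.997], [-0.002, 0.997, -0.073], [-1.0, -0.002, 0.003]]
contact_force: [-3.4, 0.3, 8.9]
finger_gap: 0.167
```

>>> play_rows([
  {"slide": [0, 0, 0.003], "twist": 0},
  {"slide": [0, 0, 0], "twist": 0},
])

```text
t: 13.52
tcp_pos: [553.6, -265.6, 152.6]
tool_rot: [[0.003, 0.073, 0.997], [-0.002, 0.997, -0.073], [-1.0, -0.002, 0.003]]
contact_force: [-2.2, 1.2, 9.2]
finger_gap: 0.173
```

>>> play_rows([
  {"slide": [0, 0, 0.003], "twist": 0},
  {"slide": [0, 0, 0], "twist": 0},
])

```text
t: 13.68
tcp_pos: [556.5, -265.8, 152.7]
tool_rot: [[0.003, 0.073, 0.997], [-0.002, 0.997, -0.073], [-1.0, -0.002, 0.003]]
contact_force: [-3.9, 0.2, 9.7]
finger_gap: 0.17
```

>>> play_rows([
  {"slide": [0, 0, 0.002], "twist": 0},
  {"slide": [0, 0, 0], "twist": 0},
])

```text
t: 13.85
tcp_pos: [558.3, -266.0, 152.7]
tool_rot: [[0.002, 0.073, 0.997], [-0.002, 0.997, -0.073], [-1.0, -0.002, 0.003]]
contact_force: [-3.9, -0.2, 9.4]
finger_gap: 0.167
```

Run:
```python
from h import *
sta()
```

```text
t 13.85 station x,y,z -36.0 -79.8 152.7 F [-3.9 -0.2  9.4] gap 0.167 ydir [0.073 0.997]
```

>>> play_rows([
  {"slide": [0, 0, 0.002], "twist": 0},
  {"slide": [0, 0, 0], "twist": 0},
])

```text
t: 14.02
tcp_pos: [560.2, -266.2, 152.7]
tool_rot: [[0.002, 0.073, 0.997], [-0.002, 0.997, -0.073], [-1.0, -0.002, 0.002]]
contact_force: [-4.1, -0.2, 11.1]
finger_gap: 0.171
```

>>> play_rows([
  {"slide": [0, 0, 0.002], "twist": 0},
  {"slide": [0, 0, 0], "twist": 0},
])

```text
t: 14.18
tcp_pos: [561.7, -266.3, 152.9]
tool_rot: [[0.001, 0.073, 0.997], [-0.002, 0.997, -0.073], [-1.0, -0.002, 0.002]]
contact_force: [-5.3, 0.9, 11.8]
finger_gap: 0.173
```

Run:
```python
from h import *
sta();c=cam("side");save(c,"s5",(290,130,380,200),8)
```

```text
t 14.18 station x,y,z -32.5 -79.8 152.9 F [-5.3  0.9 11.8] gap 0.173 ydir [0.073 0.997]
```

View pics/s5.png

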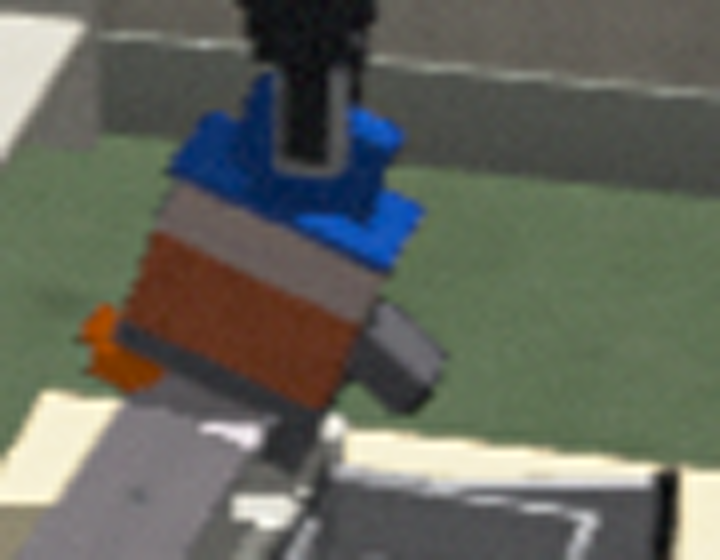

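Blue's foot is at the far edge and its front hook sits at the rail's near edge, crop (295,435). I'll edge forward until it makes firm contact.

>>> play_rows([
  {"slide": [0, 0, 0.002], "twist": 0},
  {"slide": [0, 0, 0], "twist": 0},
])

```text
t: 14.4
tcp_pos: [562.9, -266.4, 153.1]
tool_rot: [[-0.0, 0.073, 0.997], [-0.002, 0.997, -0.073], [-1.0, -0.002, 0.0]]
contact_force: [-6.9, 0.5, 13.7]
finger_gap: 0.17
```

>>> play_rows([
  {"slide": [0, 0, 0.002], "twist": 0},
  {"slide": [0, 0, 0], "twist": 0},
])

```text
t: 14.57
tcp_pos: [564.7, -266.5, 153.3]
tool_rot: [[-0.0, 0.073, 0.997], [-0.002, 0.997, -0.073], [-1.0, -0.002, -0.0]]
contact_force: [-6.3, 1.0, 15.2]
finger_gap: 0.17
```

>>> play_rows([
  {"slide": [0, 0, 0.002], "twist": 0},
  {"slide": [0, 0, 0], "twist": 0},
])

```text
t: 14.73
tcp_pos: [566.0, -266.6, 153.3]
tool_rot: [[-0.002, 0.073, 0.997], [-0.002, 0.997, -0.073], [-1.0, -0.003, -0.002]]
contact_force: [-9.2, 1.3, 17.2]
finger_gap: 0.17
```

```bash
cat >> h.py <<'E'
def hfit(n,p0,cams,free=(0,2,4),dbg=0):
    M=[]
    for c in cams:
        h=cv2.cvtColor(c["color"],cv2.COLOR_RGB2HSV);a,b,e,f=HUE[n];H=h[...,0]
        m=((((H>=a)&(H<=b))|((H>=e)&(H<=f)))&(h[...,1]>130)&(h[...,2]>35)).astype(np.uint8)
        g=np.array([px(c,a) for q in pts(p0) for a in q]).mean(0).astype(int);roi=np.zeros_like(m);cv2.circle(roi,tuple(int(i) for i in g),38,1,-1);m=m*roi
        m=cv2.morphologyEx(m,cv2.MORPH_OPEN,np.ones((2,2),np.uint8))
        ys,xs=np.nonzero(m);hm=np.zeros_like(m);cv2.fillConvexPoly(hm,cv2.convexHull(np.c_[xs,ys].astype(np.int32)),1);M.append((c,hm))
        if dbg: print("px",m.sum(),xs.min(),xs.max(),ys.min(),ys.max())
    def cost(d):
        p=np.array(p0,float);p[list(free)]+=d*10;e=0
        for c,m in M:
            S=4;r=np.zeros((480*S,640*S),np.uint8)
            uv=np.array([px(c,a) for q in pts(p) for a in q]);cv2.fillConvexPoly(r,cv2.convexHull((uv*S+S/2).astype(np.int32)),255)
            e+=np.abs(cv2.resize(r,(640,480),interpolation=cv2.INTER_AREA)/255-m).sum()/m.sum()
        return e/len(M)
    k=len(free);r=minimize(cost,np.zeros(k),method="Nelder-Mead",options=dict(xatol=.01,fatol=1e-4,maxiter=250,initial_simplex=np.r_[[np.zeros(k)],np.eye(k)*.6]))
    p=np.array(p0,float);p[list(free)]+=r.x*10;return p.round(1),round(r.fun,3),stn(p)
E
python3 - <<'E'
from h import *
C=[cam("side"),cam("top")]
print(hfit("yel",[583,212,0,-2.6,0],C[:1],(0,1,2,4),1))
p0=[*(O+X*-1+Y*-79.5),58,-4.1,20];print(hfit("blu",p0,C[:1],(0,2,4),1),hfit("blu",p0,C[:1],(0,1,2,4)))
sta()
E
```

```text
px 793 244 288 268 295
(array([585.1, 214.4,  -4.1,  -2.6,   2.8]), np.float64(0.087), (np.float64(-43.8), np.float64(401.2), np.float64(-4.089162669731086)))
px 316 311 341 140 163
(array([ 596.3, -268.2,   55. ,   -4.1,   20.4]), np.float64(0.121), (np.float64(2.1), np.float64(-79.3), np.float64(54.9765499971422))) (array([ 594.5, -264.3,   56.9,   -4.1,   19.8]), np.float64(0.132), (np.float64(0.1), np.float64(-75.5), np.float64(56.93882409603975)))
t 14.83 station x,y,z -28.2 -79.8 153.3 F [-8.3  1.5 16. ] gap 0.177 ydir [0.073 0.997]
```

By the fit, blue's origin is at x≈1, z≈56, tilt≈20°, so the lip is about 6 mm under the flange and the front wall touches. I'll release, then press the back of the fin.

>>> play_rows([
  {"slide": [0, 0, 0], "twist": 0},
  {"slide": [0, 0, 0], "twist": 0},
  {"slide": [0, 0, 0], "twist": 0},
  {"slide": [0, 0, 0], "twist": 0},
], grip=0.25)

```text
t: 15.17
tcp_pos: [567.7, -265.7, 149.5]
tool_rot: [[-0.001, 0.072, 0.997], [0.0, 0.997, -0.072], [-1.0, 0.0, -0.001]]
contact_force: [-0.2, -1.1, -0.1]
finger_gap: 0.376
```

>>> play_rows([
  {"slide": [-0.015, 0, 0], "twist": 0},
  {"slide": [-0.02, 0, 0], "twist": 0},
  {"slide": [-0.02, 0, 0], "twist": 0},
  {"slide": [0, 0, 0], "twist": 0},
])

```text
t: 15.5
tcp_pos: [570.0, -266.7, 209.2]
tool_rot: [[0.006, 0.072, 0.997], [-0.003, 0.997, -0.072], [-1.0, -0.002, 0.006]]
contact_force: [0.6, -0.1, 0.1]
finger_gap: 0.374
```

Run:
```python
from h import *
C=[cam("side")]
p0=[*(O+X*-1+Y*-79.5),58,-4.1,15];print(hfit("blu",p0,C[:1],(0,2,4),1))
sta()
```

```text
px 424 310 340 139 163
(array([ 595.5, -268.2,   56. ,   -4.1,   19.1]), np.float64(0.101), (np.float64(1.3), np.float64(-79.3), np.float64(55.98189835193977)))
t 15.55 station x,y,z -24.9 -79.4 207.3 F [-0.3  0.4 -0.8] gap 0.375 ydir [0.072 0.997]
```

Blue now rests tipped on its own, hooked. Pressing straight down has a poor lever, so I'll re-grip the fin and rock it along the arc about the lip.

>>> play_rows([
  {"slide": [0.02, 0, 0], "twist": 0},
  {"slide": [0.02, 0, 0], "twist": 0},
  {"slide": [0.015, 0, 0], "twist": 0},
  {"slide": [0, 0, 0], "twist": 0},
])

```text
t: 15.88
tcp_pos: [564.9, -264.4, 144.5]
tool_rot: [[-0.009, 0.072, 0.997], [0.004, 0.997, -0.072], [-1.0, 0.003, -0.009]]
contact_force: [-1.6, 0.5, -0.6]
finger_gap: 0.376
```

>>> play_rows([
  {"slide": [0, 0, 0], "twist": 0},
  {"slide": [0, 0, 0], "twist": 0},
  {"slide": [0, 0, 0], "twist": 0},
  {"slide": [0, 0, 0], "twist": 0},
], grip=1)

```text
t: 16.22
tcp_pos: [568.1, -265.9, 150.6]
tool_rot: [[0.0, 0.072, 0.997], [-0.0, 0.997, -0.072], [-1.0, -0.0, 0.0]]
contact_force: [-0.3, 0.0, -3.1]
finger_gap: 0.172
```

>>> play_rows([
  {"slide": [0, 0, 0.005], "twist": 0},
  {"slide": [0, 0, 0.005], "twist": 0},
  {"slide": [0.0005, 0, 0.005], "twist": 0},
  {"slide": [0.001, 0, 0.005], "twist": 0},
  {"slide": [0, 0, 0], "twist": 0},
])

```text
t: 16.63
tcp_pos: [586.1, -267.5, 148.9]
tool_rot: [[-0.005, 0.073, 0.997], [-0.001, 0.997, -0.073], [-1.0, -0.001, -0.005]]
contact_force: [-5.0, -0.3, 1.3]
finger_gap: 0.168
```

>>> play_rows([
  {"slide": [0.001, 0, 0.003], "twist": 0},
  {"slide": [0.001, 0, 0.003], "twist": 0},
  {"slide": [0, 0, 0], "twist": 0},
])

```text
t: 16.88
tcp_pos: [593.3, -268.1, 147.5]
tool_rot: [[-0.002, 0.072, 0.997], [-0.001, 0.997, -0.072], [-1.0, -0.001, -0.002]]
contact_force: [-4.8, -0.8, 2.1]
finger_gap: 0.179
```

>>> play_rows([
  {"slide": [0.001, 0, 0.002], "twist": 0},
  {"slide": [0.001, 0, 0.002], "twist": 0},
  {"slide": [0, 0, 0], "twist": 0},
])

```text
t: 17.13
tcp_pos: [598.0, -268.5, 146.2]
tool_rot: [[0.001, 0.072, 0.997], [-0.001, 0.997, -0.072], [-1.0, -0.001, 0.001]]
contact_force: [-4.8, -0.2, 4.7]
finger_gap: 0.174
```

Run:
```python
from h import *
C=[cam("side")]
p0=[*(O+X*0+Y*-79.5),54,-4.1,8];print(hfit("blu",p0,C[:1],(0,2,4),1))
sta()
```

```text
px 287 302 333 142 159
(array([ 601.2, -268.3,   48.6,   -4.1,    6.8]), np.float64(0.166), (np.float64(7.0), np.float64(-79.0), np.float64(48.59411817277812)))
t 17.18 station x,y,z 3.8 -79.4 146.3 F [-3.5 -0.6  3.9] gap 0.174 ydir [0.072 0.997]
```

>>> play_rows([
  {"slide": [0.0015, 0, 0.002], "twist": 0},
  {"slide": [0.0015, 0, 0.002], "twist": 0},
  {"slide": [0, 0, 0], "twist": 0},
])

```text
t: 17.43
tcp_pos: [602.3, -269.0, 145.4]
tool_rot: [[0.003, 0.073, 0.997], [-0.002, 0.997, -0.073], [-1.0, -0.002, 0.003]]
contact_force: [-7.2, 1.7, 12.8]
finger_gap: 0.171
```

>>> play_rows([
  {"slide": [0.0015, 0, 0.002], "twist": 0},
  {"slide": [0.0015, 0, 0.002], "twist": 0},
  {"slide": [0, 0, 0], "twist": 0},
])

```text
t: 17.68
tcp_pos: [607.0, -269.4, 145.6]
tool_rot: [[0.006, 0.072, 0.997], [-0.003, 0.997, -0.072], [-1.0, -0.003, 0.007]]
contact_force: [-10.2, 2.1, 23.8]
finger_gap: 0.173
```

>>> play_rows([
  {"slide": [0.0015, 0, 0.002], "twist": 0},
  {"slide": [0.0015, 0, 0.002], "twist": 0},
  {"slide": [0, 0, 0], "twist": 0},
])

```text
t: 17.93
tcp_pos: [613.3, -269.9, 145.4]
tool_rot: [[0.013, 0.072, 0.997], [-0.005, 0.997, -0.072], [-1.0, -0.004, 0.013]]
contact_force: [-8.5, 3.8, 29.2]
finger_gap: 0.176
```

Run:
```python
from h import *
C=[cam("side")]
p0=[*(O+X*0+Y*-79.5),54,-4.1,8];print(hfit("blu",p0,C[:1],(0,2,4),1))
sta()
```

```text
px 283 298 329 141 157
(array([ 605.3, -268.3,   48.2,   -4.1,    2.7]), np.float64(0.211), (np.float64(11.1), np.float64(-78.7), np.float64(48.23799109283627)))
t 17.98 station x,y,z 19.1 -79.7 145.5 F [-7.6  3.2 28.3] gap 0.175 ydir [0.072 0.997]
```

Run:
```python
from h import *
c=cam("side");save(c,"s6",(280,125,380,205),8)
```

```text
(no output)
```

View pics/s6.png

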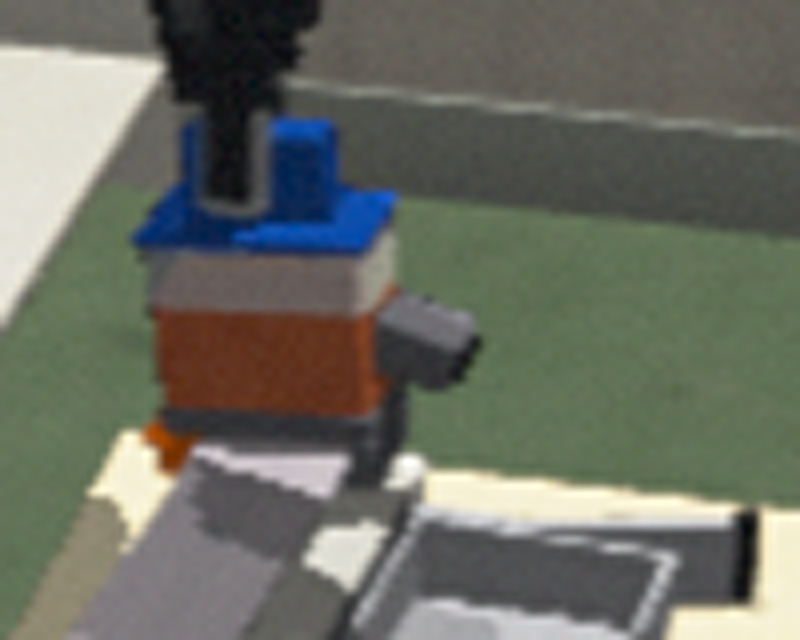

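Blue looks level and seated: spout forward, front hook under the near edge, foot behind the far edge. I'll release and rise.

>>> play_rows([
  {"slide": [0, 0, 0], "twist": 0},
  {"slide": [0, 0, 0], "twist": 0},
  {"slide": [0, 0, 0], "twist": 0},
  {"slide": [-0.02, 0, 0], "twist": 0},
  {"slide": [-0.035, 0, 0], "twist": 0},
], grip=0.25)

```text
t: 18.45
tcp_pos: [608.1, -267.7, 186.3]
tool_rot: [[-0.007, 0.072, 0.997], [0.004, 0.997, -0.072], [-1.0, 0.004, -0.007]]
contact_force: [-0.5, -1.0, -1.1]
finger_gap: 0.374
```

>>> play_rows([
  {"slide": [-0.02, 0, 0], "twist": 0},
  {"slide": [-0.012, 0, 0], "twist": 0},
  {"slide": [0, 0, 0], "twist": 0},
])

```text
t: 18.7
tcp_pos: [612.3, -269.6, 226.5]
tool_rot: [[0.008, 0.072, 0.997], [-0.003, 0.997, -0.072], [-1.0, -0.002, 0.008]]
contact_force: [0.5, 0.9, -0.2]
finger_gap: 0.374
```

Run:
```python
from h import *
C=[cam("side"),cam("top")]
p0=[*(O+X*0+Y*-79.5),52,-4.1,0];print(hfit("blu",p0,C[:1],(0,2,4),1));print(hfit("blu",p0,C,(0,1,2,3,4),1))
sta()
s=arm.get_state();print(s["joint_positions"].round(2))
for n,p in dict(yel=[583,212,0,-2.6,0],grn=[570,151,0,-9,0],red=[570,301,0,3.8,0]).items(): print(n,hfit(n,p,C,(0,1,3)))
```

```text
px 410 301 332 141 159
(array([ 595.4, -268.3,   47.4,   -4.1,    1.8]), np.float64(0.112), (np.float64(1.2), np.float64(-79.4), np.float64(47.36824386744748)))
px 410 301 332 141 159
px 1001 482 506 176 217
(array([ 599.6, -276.2,   43.4,   -1.7,    3. ]), np.float64(0.093), (np.float64(6.0), np.float64(-87.0), np.float64(43.400498211113316)))
t 18.8 station x,y,z 16.2 -78.9 222.2 F [-0.  -0.3 -1.4] gap 0.373 ydir [0.072 0.997]
[-0.42  0.59  0.52  1.49  0.   -0.34]
yel (array([581. , 211.9,   0. ,  -0.6,   0. ]), np.float64(0.162), (np.float64(-47.7), np.float64(398.5), np.float64(0.0)))
grn (array([566.6, 150.7,   0. , -11.2,   0. ]), np.float64(0.191), (np.float64(-57.7), np.float64(336.4), np.float64(0.0)))
red (array([568.1, 302. ,   0. ,   3.1,   0. ]), np.float64(0.16), (np.float64(-67.1), np.float64(487.4), np.float64(0.0)))
```

Blue is seated. With the standing-cassette bias removed, the fit gives x≈0, z≈51, tilt≈0. Next is green.

>>> play_rows([
  {"slide": [0, 0.0345, -0.0054], "twist": 1},
  {"slide": [0, 0.0345, -0.0023], "twist": 0.08},
  {"slide": [0, 0.0345, -0.0023], "twist": 0},
  {"slide": [0, 0.0345, -0.0023], "twist": 0},
  {"slide": [0, 0.0345, -0.0023], "twist": 0},
], grip=-0.2)

```text
t: 19.22
tcp_pos: [619.6, -94.8, 220.1]
tool_rot: [[-0.004, 0.166, 0.986], [0.001, 0.986, -0.166], [-1.0, 0.0, -0.004]]
contact_force: [-0.2, 0.1, -0.1]
finger_gap: 0.599
```

>>> play_rows([
  {"slide": [0, 0.0345, -0.0023], "twist": 0},
  {"slide": [0, 0.0345, -0.0023], "twist": 0},
  {"slide": [0, 0.0345, -0.0023], "twist": 0},
  {"slide": [0, 0.0345, -0.0023], "twist": 0},
  {"slide": [0, 0.0345, -0.0023], "twist": 0},
])

```text
t: 19.63
tcp_pos: [636.8, 77.3, 220.1]
tool_rot: [[-0.004, 0.166, 0.986], [-0.0, 0.986, -0.166], [-1.0, -0.001, -0.004]]
contact_force: [0.3, -0.0, -0.2]
finger_gap: 0.599
```

>>> play_rows([
  {"slide": [0, 0.0345, -0.0023], "twist": 0},
  {"slide": [0, 0.0345, -0.0023], "twist": 0},
  {"slide": [0, 0, 0], "twist": 0},
  {"slide": [0, 0, 0], "twist": 0},
])

```text
t: 19.97
tcp_pos: [643.7, 146.6, 219.7]
tool_rot: [[-0.004, 0.162, 0.987], [-0.001, 0.987, -0.162], [-1.0, -0.002, -0.004]]
contact_force: [-0.2, -0.5, -0.1]
finger_gap: 0.599
```

```bash
cat >> h.py <<'E'
def target(lx,ly,yaw,back=5,z=97):
    s=arm.get_state();a=np.radians(yaw);g=np.array([lx+back*np.cos(a),ly+back*np.sin(a),z])
    R=s["tool_rot"];print("slide mm",(R.T@(g-s["tcp_pos"])).round(1),"twist units",round((np.degrees(np.arctan2(R[1,2],R[0,2]))-yaw)/5,2))
E
python3 - <<'E'
from h import *
st();target(571.25,149.5,-9.5)
c=cam("wrist");m=mask(c,"grn");r=cv2.minAreaRect(np.argwhere(m)[:,::-1].astype(np.float32));print(r,w(c,*r[0],92))
E
```

```text
t 19.97 tcp [643.7 146.6 219.7] F [-0.2 -0.5 -0.1] gap 0.599 yaw y-axis [ 0.162  0.987 -0.002]
slide mm [123.   -8.7 -66.5] twist units 0.04
((311.0, 135.0), (98.0, 56.0), 90.0) [574.5 154.1]
```

>>> play_rows([
  {"slide": [0, -0.006, -0.033], "twist": 0},
  {"slide": [0, 0, -0.032], "twist": 0},
  {"slide": [0.035, 0, 0], "twist": 0},
  {"slide": [0.035, 0, 0], "twist": 0},
  {"slide": [0.03, 0, 0], "twist": 0},
])

```text
t: 20.43
tcp_pos: [578.6, 147.3, 121.2]
tool_rot: [[0.0, 0.168, 0.986], [-0.0, 0.986, -0.168], [-1.0, -0.0, 0.0]]
contact_force: [0.3, 0.6, -1.0]
finger_gap: 0.597
```

>>> play_rows([
  {"slide": [0.014, 0, 0], "twist": 0},
  {"slide": [0.009, 0, 0], "twist": 0},
  {"slide": [0, 0, 0], "twist": 0},
])

```text
t: 20.68
tcp_pos: [577.7, 147.2, 96.9]
tool_rot: [[-0.005, 0.168, 0.986], [-0.001, 0.986, -0.168], [-1.0, -0.002, -0.005]]
contact_force: [-0.1, -0.0, 0.1]
finger_gap: 0.601
```

>>> play_rows([
  {"slide": [0, 0, 0], "twist": 0},
  {"slide": [0, 0, 0], "twist": 0},
  {"slide": [0, 0, 0], "twist": 0},
  {"slide": [0, 0, 0], "twist": 0},
  {"slide": [0, 0, 0], "twist": 0},
], grip=1)

```text
t: 21.1
tcp_pos: [581.1, 149.7, 101.6]
tool_rot: [[0.004, 0.166, 0.986], [0.001, 0.986, -0.166], [-1.0, 0.002, 0.004]]
contact_force: [0.9, -0.1, 4.7]
finger_gap: 0.171
```

>>> play_rows([
  {"slide": [-0.03, 0, 0], "twist": 0},
  {"slide": [-0.035, 0, 0], "twist": 0},
  {"slide": [-0.035, 0, 0], "twist": 0},
  {"slide": [-0.035, 0, 0], "twist": 0},
  {"slide": [0, 0, 0], "twist": -1},
])

```text
t: 21.52
tcp_pos: [582.6, 150.1, 243.0]
tool_rot: [[0.013, 0.078, 0.997], [0.003, 0.997, -0.078], [-1.0, 0.004, 0.012]]
contact_force: [1.3, 0.3, -1.8]
finger_gap: 0.175
```

Run:
```python
from h import *
sta();s=arm.get_state();d=s["tcp_pos"][:2]-O;g=np.array([-13-d@X,-26-d@Y]);W=g[0]*X+g[1]*Y;R=s["tool_rot"];print("tool slide",(R.T@np.r_[W,0]).round(1))
```

```text
t 21.52 station x,y,z -41.6 337.0 243.0 F [ 1.3  0.3 -1.8] gap 0.175 ydir [0.078 0.997]
tool slide [  -1.1 -362.8   30.7]
```

>>> play_rows([
  {"slide": [0, -0.0363, 0.0031], "twist": -0.08},
  {"slide": [0, -0.0363, 0.0031], "twist": 0},
  {"slide": [0, -0.0363, 0.0031], "twist": 0},
  {"slide": [0, -0.0363, 0.0031], "twist": 0},
  {"slide": [0, -0.0363, 0.0031], "twist": 0},
])

```text
t: 21.93
tcp_pos: [580.7, -34.2, 234.1]
tool_rot: [[-0.002, 0.071, 0.997], [-0.0, 0.997, -0.071], [-1.0, -0.0, -0.002]]
contact_force: [1.0, 0.0, -3.0]
finger_gap: 0.168
```

>>> play_rows([
  {"slide": [0, -0.0363, 0.0031], "twist": 0},
  {"slide": [0, -0.0363, 0.0031], "twist": 0},
  {"slide": [0, -0.0363, 0.0031], "twist": 0},
  {"slide": [0, -0.0363, 0.0031], "twist": 0},
  {"slide": [0, -0.0363, 0.0031], "twist": 0},
])

```text
t: 22.35
tcp_pos: [583.1, -216.5, 234.0]
tool_rot: [[-0.002, 0.072, 0.997], [0.001, 0.997, -0.072], [-1.0, 0.001, -0.002]]
contact_force: [0.9, -0.2, -3.2]
finger_gap: 0.171
```

>>> play_rows([
  {"slide": [0, 0, 0], "twist": 0},
  {"slide": [0, 0, 0], "twist": 0},
  {"slide": [0.03, 0, 0], "twist": 0},
  {"slide": [0.02, 0, 0], "twist": 0},
  {"slide": [0, 0, 0], "twist": 0},
])

```text
t: 22.77
tcp_pos: [580.7, -212.6, 179.2]
tool_rot: [[-0.01, 0.071, 0.997], [0.004, 0.997, -0.071], [-1.0, 0.003, -0.01]]
contact_force: [-0.7, 1.1, -4.2]
finger_gap: 0.172
```

>>> play_rows([
  {"slide": [0, 0, 0], "twist": 0},
  {"slide": [0, 0, 0], "twist": 0},
])

```text
t: 22.93
tcp_pos: [584.5, -214.2, 185.8]
tool_rot: [[0.001, 0.071, 0.997], [-0.0, 0.997, -0.071], [-1.0, -0.0, 0.001]]
contact_force: [1.0, -0.0, -1.7]
finger_gap: 0.174
```

Run:
```python
from h import *
sta()
```

```text
t 22.93 station x,y,z -13.5 -26.3 185.8 F [ 1.  -0.  -1.7] gap 0.174 ydir [0.071 0.997]
```

>>> play_rows([
  {"slide": [0.008, 0, 0], "twist": 0},
  {"slide": [0.006, 0, 0], "twist": 0},
  {"slide": [0.003, 0, 0], "twist": 0},
  {"slide": [0, 0, 0], "twist": 0},
  {"slide": [0, 0, 0], "twist": 0},
])

```text
t: 23.35
tcp_pos: [584.6, -215.0, 169.4]
tool_rot: [[0.003, 0.072, 0.997], [-0.001, 0.997, -0.072], [-1.0, -0.0, 0.003]]
contact_force: [-0.8, 0.3, 4.3]
finger_gap: 0.167
```

>>> play_rows([
  {"slide": [0.0024, 0, -0.0057], "twist": 0},
  {"slide": [0.0024, 0, -0.0057], "twist": 0},
  {"slide": [0.002, 0, -0.0055], "twist": 0},
  {"slide": [0.002, 0, -0.0055], "twist": 0},
])

```text
t: 23.68
tcp_pos: [565.9, -213.8, 164.3]
tool_rot: [[0.013, 0.071, 0.997], [-0.002, 0.997, -0.071], [-1.0, -0.001, 0.013]]
contact_force: [3.1, 3.0, 13.3]
finger_gap: 0.173
```

>>> play_rows([
  {"slide": [0.0026, 0, -0.0053], "twist": 0},
  {"slide": [0.0026, 0, -0.0053], "twist": 0},
  {"slide": [0.003, 0, -0.005], "twist": 0},
  {"slide": [0.003, 0, -0.005], "twist": 0},
  {"slide": [0, 0, 0], "twist": 0},
])

```text
t: 24.1
tcp_pos: [542.5, -212.3, 152.5]
tool_rot: [[0.008, 0.072, 0.997], [-0.002, 0.997, -0.072], [-1.0, -0.001, 0.008]]
contact_force: [-4.4, 1.7, 17.5]
finger_gap: 0.17
```

Run:
```python
from h import *
sta();C=[cam("side")]
p0=[*(O+X*-22+Y*-27),55,-4.1,22];print(hfit("grn",p0,C,(0,2,4),1))
```

```text
t 24.1 station x,y,z -55.5 -27.3 152.5 F [-4.4  1.7 17.5] gap 0.17 ydir [0.072 0.997]
px 346 317 347 153 176
(array([ 576.9, -214.3,   54.2,   -4.1,   24.5]), np.float64(0.164), (np.float64(-21.1), np.float64(-26.9), np.float64(54.163690827369585)))
```

Green is tipped about 22° with the lip low and in front. I'll slide it in to hook.

>>> play_rows([
  {"slide": [-0.003, 0, 0], "twist": 0},
  {"slide": [0, 0, 0.004], "twist": 0},
  {"slide": [0, 0, 0.004], "twist": 0},
  {"slide": [0, 0, 0.004], "twist": 0},
  {"slide": [0, 0, 0.003], "twist": 0},
])

```text
t: 24.57
tcp_pos: [556.6, -213.9, 154.0]
tool_rot: [[0.003, 0.073, 0.997], [-0.003, 0.997, -0.073], [-1.0, -0.002, 0.003]]
contact_force: [-5.5, 0.8, 13.9]
finger_gap: 0.172
```

>>> play_rows([
  {"slide": [0, 0, 0.003], "twist": 0},
  {"slide": [0, 0, 0.003], "twist": 0},
  {"slide": [0, 0, 0.002], "twist": 0},
  {"slide": [0, 0, 0], "twist": 0},
])

```text
t: 24.9
tcp_pos: [563.4, -214.5, 154.3]
tool_rot: [[0.001, 0.073, 0.997], [-0.003, 0.997, -0.073], [-1.0, -0.003, 0.001]]
contact_force: [-8.0, 0.3, 18.0]
finger_gap: 0.171
```

>>> play_rows([
  {"slide": [0, 0, 0.002], "twist": 0},
  {"slide": [0, 0, 0.001], "twist": 0},
  {"slide": [0, 0, 0], "twist": 0},
])

```text
t: 25.15
tcp_pos: [565.2, -214.6, 154.8]
tool_rot: [[-0.001, 0.073, 0.997], [-0.003, 0.997, -0.073], [-1.0, -0.003, -0.001]]
contact_force: [-11.2, 0.9, 20.4]
finger_gap: 0.17
```

Run:
```python
from h import *
sta();C=[cam("side")]
p0=[*(O+X*0+Y*-27),55,-4.1,22];print(hfit("grn",p0,C,(0,2,4),1))
```

```text
t 25.15 station x,y,z -32.8 -28.1 154.8 F [-11.2   0.9  20.4] gap 0.17 ydir [0.073 0.997]
px 343 308 338 152 173
(array([ 597.7, -215.9,   55.5,   -4.1,   23.6]), np.float64(0.206), (np.float64(-0.3), np.float64(-27.0), np.float64(55.4954053174395)))
```

Green is hooked (lip about 3 mm under). I'll rock it back along the arc while still gripped.

>>> play_rows([
  {"slide": [0, 0, 0.005], "twist": 0},
  {"slide": [0, 0, 0.005], "twist": 0},
  {"slide": [0, 0, 0.005], "twist": 0},
  {"slide": [0, 0, 0.005], "twist": 0},
  {"slide": [0, 0, 0], "twist": 0},
])

```text
t: 25.62
tcp_pos: [587.8, -216.3, 154.9]
tool_rot: [[0.004, 0.073, 0.997], [-0.003, 0.997, -0.073], [-1.0, -0.003, 0.004]]
contact_force: [-4.8, -0.3, 17.0]
finger_gap: 0.168
```

>>> play_rows([
  {"slide": [0.0005, 0, 0.004], "twist": 0},
  {"slide": [0.001, 0, 0.004], "twist": 0},
  {"slide": [0.001, 0, 0.004], "twist": 0},
  {"slide": [0.001, 0, 0.004], "twist": 0},
  {"slide": [0, 0, 0], "twist": 0},
])

```text
t: 26.03
tcp_pos: [605.4, -217.7, 151.6]
tool_rot: [[0.007, 0.073, 0.997], [-0.004, 0.997, -0.073], [-1.0, -0.003, 0.007]]
contact_force: [-1.1, -0.2, 14.9]
finger_gap: 0.172
```

Run:
```python
from h import *
sta();C=[cam("side")]
p0=[*(O+X*0+Y*-27),52,-4.1,5];print(hfit("grn",p0,C,(0,2,4),1))
```

```text
t 26.03 station x,y,z 7.5 -28.2 151.6 F [-1.1 -0.2 14.9] gap 0.172 ydir [0.073 0.997]
px 341 296 329 150 169
(array([ 601.3, -215.9,   49.1,   -4.1,    6.8]), np.float64(0.232), (np.float64(3.3), np.float64(-26.8), np.float64(49.12547760030492)))
```

>>> play_rows([
  {"slide": [0.002, 0, 0.002], "twist": 0},
  {"slide": [0.002, 0, 0.002], "twist": 0},
  {"slide": [0, 0, 0], "twist": 0},
])

```text
t: 26.33
tcp_pos: [610.6, -218.1, 149.6]
tool_rot: [[0.011, 0.072, 0.997], [-0.004, 0.997, -0.072], [-1.0, -0.003, 0.012]]
contact_force: [-0.2, -1.0, 20.9]
finger_gap: 0.172
```

>>> play_rows([
  {"slide": [0.002, 0, 0.002], "twist": 0},
  {"slide": [0.002, 0, 0.001], "twist": 0},
  {"slide": [0, 0, 0], "twist": 0},
])

```text
t: 26.58
tcp_pos: [612.7, -218.5, 149.4]
tool_rot: [[0.012, 0.073, 0.997], [-0.005, 0.997, -0.073], [-1.0, -0.005, 0.013]]
contact_force: [-8.4, 2.7, 35.0]
finger_gap: 0.165
```

Run:
```python
from h import *
sta();C=[cam("side")]
p0=[*(O+X*0+Y*-27),52,-4.1,5];print(hfit("grn",p0,C,(0,2,4),1))
```

```text
t 26.58 station x,y,z 14.9 -28.5 149.4 F [-8.4  2.7 35. ] gap 0.165 ydir [0.073 0.997]
px 331 294 327 149 168
(array([ 603.8, -215.9,   49.5,   -4.1,    3.9]), np.float64(0.26), (np.float64(5.8), np.float64(-26.6), np.float64(49.534830729166664)))
```

>>> play_rows([
  {"slide": [0, 0, 0], "twist": 0},
  {"slide": [0, 0, 0], "twist": 0},
  {"slide": [0, 0, 0], "twist": 0},
  {"slide": [-0.02, 0, 0], "twist": 0},
  {"slide": [-0.035, 0, 0], "twist": 0},
], grip=0.25)

```text
t: 27.05
tcp_pos: [606.7, -215.8, 188.3]
tool_rot: [[-0.012, 0.072, 0.997], [0.004, 0.997, -0.072], [-1.0, 0.003, -0.012]]
contact_force: [-0.4, -0.3, -0.3]
finger_gap: 0.376
```

>>> play_rows([
  {"slide": [-0.02, 0, 0], "twist": 0},
  {"slide": [-0.01, 0, 0], "twist": 0},
  {"slide": [0, 0, 0], "twist": 0},
])

```text
t: 27.3
tcp_pos: [611.1, -217.4, 226.0]
tool_rot: [[0.004, 0.072, 0.997], [-0.001, 0.997, -0.072], [-1.0, -0.001, 0.004]]
contact_force: [0.5, 0.4, -0.0]
finger_gap: 0.373
```

Run:
```python
from h import *
sta();C=[cam("side"),cam("top")]
for n,y in (("grn",-27),("blu",-79.5)):
    p0=[*(O+X*0+Y*y),52,-4.1,3];print(n,hfit(n,p0,C[:1],(0,2,4),1))
save(C[0],"s7",(280,125,380,205),8)
```

```text
t 27.3 station x,y,z 13.2 -27.5 226.0 F [ 0.5  0.4 -0. ] gap 0.373 ydir [0.072 0.997]
px 443 295 328 149 168
grn (array([ 600.2, -215.9,   48.7,   -4.1,    4. ]), np.float64(0.098), (np.float64(2.3), np.float64(-26.8), np.float64(48.711074138374485)))
px 234 308 332 141 159
blu (array([ 597.2, -268.3,   50.6,   -4.1,    3.2]), np.float64(0.612), (np.float64(3.0), np.float64(-79.3), np.float64(50.588228202160494)))
```

View pics/s7.png

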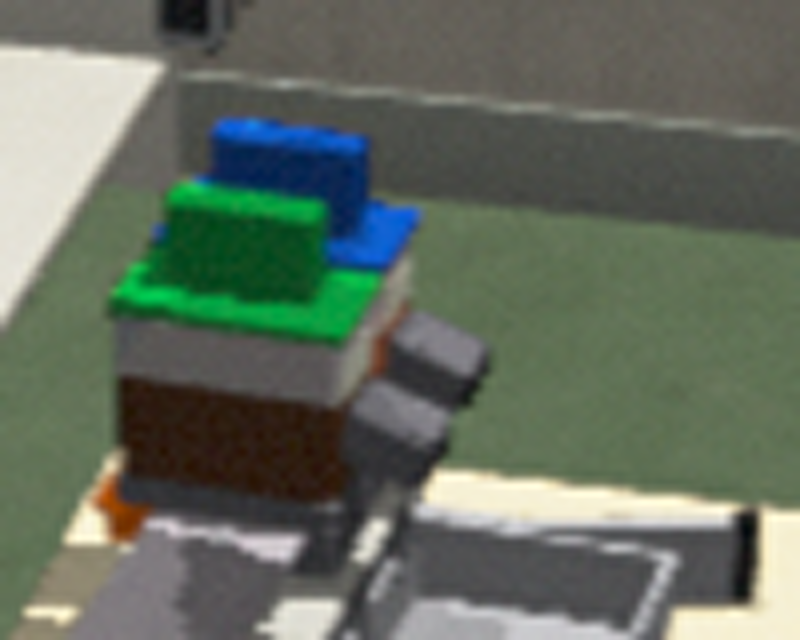

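Green looks 2° less level than blue (fin top slope 9° against 7°), so its foot may not be under yet. I'll press the back of its fin with shut fingers.

>>> play_rows([
  {"slide": [0.02, 0, 0.009], "twist": 0},
  {"slide": [0.02, 0, 0], "twist": 0},
  {"slide": [0, 0, 0], "twist": 0},
  {"slide": [0, 0, 0], "twist": 0},
], grip=1)

```text
t: 27.73
tcp_pos: [616.7, -216.8, 180.4]
tool_rot: [[-0.007, 0.072, 0.997], [0.003, 0.997, -0.072], [-1.0, 0.002, -0.008]]
contact_force: [-0.2, -0.3, 0.1]
finger_gap: -0.001
```

>>> play_rows([
  {"slide": [0.005, 0, 0], "twist": 0},
  {"slide": [0.003, 0, 0], "twist": 0},
  {"slide": [0, 0, 0], "twist": 0},
])

```text
t: 27.98
tcp_pos: [618.8, -217.6, 176.1]
tool_rot: [[-0.0, 0.072, 0.997], [0.0, 0.997, -0.072], [-1.0, 0.0, -0.0]]
contact_force: [0.2, 0.8, 0.7]
finger_gap: 0.002
```

>>> play_rows([
  {"slide": [0.003, 0, 0], "twist": 0},
  {"slide": [0, 0, 0], "twist": 0},
])

```text
t: 28.15
tcp_pos: [618.9, -217.6, 173.3]
tool_rot: [[0.0, 0.072, 0.997], [-0.0, 0.997, -0.072], [-1.0, -0.0, 0.0]]
contact_force: [-0.2, 0.7, -0.6]
finger_gap: -0.0
```

>>> play_rows([
  {"slide": [0.003, 0, 0], "twist": 0},
  {"slide": [0, 0, 0], "twist": 0},
])

```text
t: 28.32
tcp_pos: [619.0, -217.7, 170.2]
tool_rot: [[0.001, 0.072, 0.997], [-0.0, 0.997, -0.072], [-1.0, -0.0, 0.001]]
contact_force: [1.6, 0.3, -0.1]
finger_gap: 0.002
```

>>> play_rows([
  {"slide": [0.002, 0, 0], "twist": 0},
  {"slide": [0, 0, 0], "twist": 0},
])

```text
t: 28.48
tcp_pos: [619.6, -217.7, 170.1]
tool_rot: [[0.003, 0.072, 0.997], [-0.001, 0.997, -0.072], [-1.0, -0.001, 0.003]]
contact_force: [-1.4, 0.1, 6.3]
finger_gap: -0.002
```

Run:
```python
from h import *
sta();C=[cam("side")]
p0=[*(O+X*0+Y*-27),52,-4.1,3];print(hfit("grn",p0,C,(0,2,4),1))
```

```text
t 28.48 station x,y,z 21.8 -27.2 170.1 F [-1.4  0.1  6.3] gap -0.002 ydir [0.072 0.997]
px 428 295 327 149 168
(array([ 602. , -215.9,   48.8,   -4.1,    3.7]), np.float64(0.15), (np.float64(4.1), np.float64(-26.7), np.float64(48.75299130872771)))
```

>>> play_rows([
  {"slide": [0.002, 0, 0], "twist": 0},
  {"slide": [0, 0, 0], "twist": 0},
])

```text
t: 28.7
tcp_pos: [620.6, -217.9, 170.1]
tool_rot: [[0.006, 0.072, 0.997], [-0.002, 0.997, -0.072], [-1.0, -0.001, 0.007]]
contact_force: [-1.1, 1.0, 11.4]
finger_gap: 0.003
```

>>> play_rows([
  {"slide": [0.002, 0, 0], "twist": 0},
  {"slide": [0, 0, 0], "twist": 0},
])

```text
t: 28.87
tcp_pos: [621.6, -218.1, 170.1]
tool_rot: [[0.01, 0.072, 0.997], [-0.003, 0.997, -0.072], [-1.0, -0.002, 0.01]]
contact_force: [-1.7, 1.4, 17.5]
finger_gap: 0.002
```

>>> play_rows([
  {"slide": [0.002, 0, 0], "twist": 0},
  {"slide": [0, 0, 0], "twist": 0},
])

```text
t: 29.03
tcp_pos: [622.6, -218.3, 170.1]
tool_rot: [[0.014, 0.072, 0.997], [-0.004, 0.997, -0.072], [-1.0, -0.003, 0.014]]
contact_force: [-2.1, 1.4, 21.4]
finger_gap: 0.001
```

>>> play_rows([
  {"slide": [0.002, 0, 0], "twist": 0},
  {"slide": [0, 0, 0], "twist": 0},
])

```text
t: 29.2
tcp_pos: [623.8, -218.5, 170.1]
tool_rot: [[0.017, 0.072, 0.997], [-0.005, 0.997, -0.072], [-1.0, -0.003, 0.018]]
contact_force: [-1.9, 2.3, 27.7]
finger_gap: -0.0
```

Rigid at z = 170.1 under 28 N, which is exactly the mounted fin height, so green is home. The same probe on blue:

>>> play_rows([
  {"slide": [-0.03, 0, -0.003], "twist": 0},
  {"slide": [0, -0.026, 0], "twist": 0},
  {"slide": [0, -0.026, 0], "twist": 0},
  {"slide": [0.016, 0, 0], "twist": 0},
  {"slide": [0, 0, 0], "twist": 0},
])

```text
t: 29.62
tcp_pos: [610.7, -270.2, 171.8]
tool_rot: [[-0.003, 0.075, 0.997], [0.001, 0.997, -0.075], [-1.0, 0.001, -0.003]]
contact_force: [0.3, 0.4, -1.6]
finger_gap: -0.004
```

>>> play_rows([
  {"slide": [0.004, 0, 0], "twist": 0},
  {"slide": [0, 0, 0], "twist": 0},
])

```text
t: 29.78
tcp_pos: [612.4, -268.8, 170.6]
tool_rot: [[0.001, 0.072, 0.997], [0.0, 0.997, -0.072], [-1.0, 0.0, 0.001]]
contact_force: [-0.6, 0.4, -0.4]
finger_gap: 0.002
```

>>> play_rows([
  {"slide": [0.004, 0, 0], "twist": 0},
  {"slide": [0, 0, 0], "twist": 0},
])

```text
t: 29.95
tcp_pos: [613.9, -268.9, 170.1]
tool_rot: [[0.006, 0.071, 0.997], [-0.002, 0.997, -0.071], [-1.0, -0.002, 0.006]]
contact_force: [-1.7, 0.8, 11.8]
finger_gap: 0.003
```

>>> play_rows([
  {"slide": [0.004, 0, 0], "twist": 0},
  {"slide": [0, 0, 0], "twist": 0},
])

```text
t: 30.12
tcp_pos: [615.7, -269.3, 170.1]
tool_rot: [[0.012, 0.071, 0.997], [-0.005, 0.997, -0.071], [-1.0, -0.004, 0.013]]
contact_force: [-2.3, 1.0, 22.3]
finger_gap: 0.002
```

Run:
```python
from h import *
sta()
```

```text
t 30.12 station x,y,z 21.6 -78.9 170.1 F [-2.3  1.  22.3] gap 0.002 ydir [0.071 0.997]
```

Blue is home too (170.1). Next is yellow.

>>> play_rows([
  {"slide": [-0.03, 0, 0], "twist": 0},
  {"slide": [-0.036, 0, 0], "twist": -0.3},
  {"slide": [0, 0.0399, -0.0061], "twist": 0},
  {"slide": [0, 0.0399, -0.0061], "twist": 0},
  {"slide": [0, 0.0399, -0.0061], "twist": 0},
], grip=-0.2)

```text
t: 30.53
tcp_pos: [599.7, -147.5, 229.3]
tool_rot: [[0.002, 0.047, 0.999], [-0.0, 0.999, -0.047], [-1.0, -0.0, 0.002]]
contact_force: [0.7, 0.9, 0.3]
finger_gap: 0.598
```

>>> play_rows([
  {"slide": [0, 0.0399, -0.0061], "twist": 0},
  {"slide": [0, 0.0399, -0.0061], "twist": 0},
  {"slide": [0, 0.0399, -0.0061], "twist": 0},
  {"slide": [0, 0.0399, -0.0061], "twist": 0},
  {"slide": [0, 0.0399, -0.0061], "twist": 0},
])

```text
t: 30.95
tcp_pos: [577.2, 54.6, 228.6]
tool_rot: [[0.0, 0.045, 0.999], [0.0, 0.999, -0.045], [-1.0, 0.0, 0.0]]
contact_force: [-0.0, -0.1, -0.2]
finger_gap: 0.599
```

>>> play_rows([
  {"slide": [0, 0.0399, -0.0061], "twist": 0},
  {"slide": [0, 0.0399, -0.0061], "twist": 0},
  {"slide": [0, 0.0399, -0.0061], "twist": 0},
  {"slide": [0, 0.0399, -0.0061], "twist": 0},
  {"slide": [0, 0, 0], "twist": 0},
])

```text
t: 31.37
tcp_pos: [559.1, 220.6, 228.1]
tool_rot: [[-0.0, 0.036, 0.999], [0.003, 0.999, -0.036], [-1.0, 0.003, -0.001]]
contact_force: [-0.1, -0.6, -0.1]
finger_gap: 0.6
```

>>> play_rows([
  {"slide": [0, 0, 0], "twist": 0},
  {"slide": [0, 0, 0], "twist": 0},
])

```text
t: 31.53
tcp_pos: [560.5, 213.1, 228.1]
tool_rot: [[-0.0, 0.044, 0.999], [-0.001, 0.999, -0.044], [-1.0, -0.001, -0.0]]
contact_force: [0.8, 0.4, 0.5]
finger_gap: 0.604
```

Run:
```python
from h import *
st();target(584.5,213,-2.6)
c=cam("wrist");m=mask(c,"yel");r=cv2.minAreaRect(np.argwhere(m)[:,::-1].astype(np.float32));print(r,w(c,*r[0],92))
c=cam("top")
ms=[(584.5,210.7)];m=mask(c,"yel");print(cv2.minAreaRect(np.argwhere(m)[:,::-1].astype(np.float32)))
```

```text
t 31.53 tcp [560.5 213.1 228.1] F [0.8 0.4 0.5] gap 0.604 yaw y-axis [ 0.044  0.999 -0.001]
slide mm [131.1   1.   29. ] twist units 0.01
((339.0, 231.5), (47.0, 14.0), 90.0) [567.8 231.2]
((240.00003051757812, 209.50003051757812), (3.152963161468506, 4.365641117095947), 14.03624439239502)
```

>>> play_rows([
  {"slide": [0, 0.001, 0.029], "twist": 0},
  {"slide": [0.035, 0, 0], "twist": 0},
  {"slide": [0.035, 0, 0], "twist": 0},
  {"slide": [0.035, 0, 0], "twist": 0},
  {"slide": [0.016, 0, 0], "twist": 0},
])

```text
t: 32.05
tcp_pos: [587.9, 209.0, 102.2]
tool_rot: [[-0.007, 0.049, 0.999], [-0.003, 0.999, -0.049], [-1.0, -0.003, -0.007]]
contact_force: [-1.3, -0.4, -0.9]
finger_gap: 0.6
```

>>> play_rows([
  {"slide": [0.01, 0, 0], "twist": 0},
  {"slide": [0, 0, 0], "twist": 0},
  {"slide": [0, 0, 0], "twist": 0},
])

```text
t: 32.3
tcp_pos: [590.7, 211.2, 97.8]
tool_rot: [[0.001, 0.048, 0.999], [0.0, 0.999, -0.048], [-1.0, 0.0, 0.001]]
contact_force: [0.2, -0.7, 0.6]
finger_gap: 0.605
```

>>> play_rows([
  {"slide": [0, 0, 0], "twist": 0},
  {"slide": [0, 0, 0], "twist": 0},
  {"slide": [0, 0, 0], "twist": 0},
  {"slide": [0, 0, 0], "twist": 0},
  {"slide": [0, 0, 0], "twist": 0},
], grip=1)

```text
t: 32.72
tcp_pos: [591.6, 212.8, 99.3]
tool_rot: [[0.004, 0.046, 0.999], [0.002, 0.999, -0.046], [-1.0, 0.002, 0.004]]
contact_force: [0.8, 0.1, 6.1]
finger_gap: 0.174
```

>>> play_rows([
  {"slide": [-0.03, 0, 0], "twist": 0},
  {"slide": [-0.035, 0, 0], "twist": 0},
  {"slide": [-0.035, 0, 0], "twist": 0},
  {"slide": [-0.035, 0, 0], "twist": 0},
  {"slide": [0, 0, 0], "twist": 0.3},
])

```text
t: 33.13
tcp_pos: [592.9, 213.2, 240.4]
tool_rot: [[0.012, 0.072, 0.997], [0.004, 0.997, -0.072], [-1.0, 0.005, 0.011]]
contact_force: [0.7, 0.7, -2.3]
finger_gap: 0.174
```

```bash
cat >> h.py <<'E'
def go(x,y):
    s=arm.get_state();d=s["tcp_pos"][:2]-O;g=np.array([x-d@X,y-d@Y]);W=g[0]*X+g[1]*Y;print("tool slide",(s["tool_rot"].T@np.r_[W,0]).round(1))
E
python3 - <<'E'
from h import *
sta();go(-13,25)
E
```

```text
t 33.13 station x,y,z -35.9 400.7 240.4 F [ 0.7  0.7 -2.3] gap 0.174 ydir [0.072 0.997]
tool slide [  -1.6 -375.6   23.1]
```

>>> play_rows([
  {"slide": [0, -0.0376, 0.0023], "twist": 0},
  {"slide": [0, -0.0376, 0.0023], "twist": 0},
  {"slide": [0, -0.0376, 0.0023], "twist": 0},
  {"slide": [0, -0.0376, 0.0023], "twist": 0},
  {"slide": [0, -0.0376, 0.0023], "twist": 0},
])

```text
t: 33.55
tcp_pos: [586.8, 22.3, 231.2]
tool_rot: [[-0.002, 0.071, 0.997], [-0.0, 0.997, -0.071], [-1.0, -0.0, -0.002]]
contact_force: [0.8, -0.4, -2.3]
finger_gap: 0.173
```

>>> play_rows([
  {"slide": [0, -0.0376, 0.0023], "twist": 0},
  {"slide": [0, -0.0376, 0.0023], "twist": 0},
  {"slide": [0, -0.0376, 0.0023], "twist": 0},
  {"slide": [0, -0.0376, 0.0023], "twist": 0},
  {"slide": [0, -0.0376, 0.0023], "twist": 0},
])

```text
t: 33.97
tcp_pos: [584.8, -166.1, 231.2]
tool_rot: [[-0.002, 0.072, 0.997], [0.001, 0.997, -0.072], [-1.0, 0.0, -0.002]]
contact_force: [1.5, 0.4, -3.2]
finger_gap: 0.17
```

>>> play_rows([
  {"slide": [0, 0, 0], "twist": 0},
  {"slide": [0.03, 0, 0], "twist": 0},
  {"slide": [0.02, 0, 0], "twist": 0},
  {"slide": [0, 0, 0], "twist": 0},
  {"slide": [0, 0, 0], "twist": 0},
])

```text
t: 34.38
tcp_pos: [584.1, -164.0, 180.2]
tool_rot: [[-0.005, 0.072, 0.997], [0.001, 0.997, -0.072], [-1.0, 0.001, -0.006]]
contact_force: [-0.6, 0.1, -1.5]
finger_gap: 0.172
```

>>> play_rows([
  {"slide": [0, 0, 0], "twist": 0},
  {"slide": [0, 0, 0], "twist": 0},
])

```text
t: 34.55
tcp_pos: [586.9, -164.4, 183.9]
tool_rot: [[0.003, 0.072, 0.997], [-0.001, 0.997, -0.072], [-1.0, -0.001, 0.003]]
contact_force: [-0.7, 0.4, -3.7]
finger_gap: 0.17
```

Run:
```python
from h import *
sta();go(-13,25)
```

```text
t 34.55 station x,y,z -14.7 23.6 183.9 F [-0.7  0.4 -3.7] gap 0.17 ydir [0.072 0.997]
tool slide [0.  1.4 1.7]
```

>>> play_rows([
  {"slide": [0.008, 0.002, 0.002], "twist": 0},
  {"slide": [0.006, 0, 0], "twist": 0},
  {"slide": [0.003, 0, 0], "twist": 0},
  {"slide": [0, 0, 0], "twist": 0},
  {"slide": [0, 0, 0], "twist": 0},
])

```text
t: 34.97
tcp_pos: [588.8, -162.4, 167.1]
tool_rot: [[0.003, 0.072, 0.997], [-0.0, 0.997, -0.072], [-1.0, -0.0, 0.003]]
contact_force: [-0.6, 1.0, 5.7]
finger_gap: 0.169
```

>>> play_rows([
  {"slide": [0.0024, 0, -0.0057], "twist": 0},
  {"slide": [0.0024, 0, -0.0057], "twist": 0},
  {"slide": [0.002, 0, -0.0055], "twist": 0},
  {"slide": [0.002, 0, -0.0055], "twist": 0},
])

```text
t: 35.3
tcp_pos: [569.9, -161.3, 161.6]
tool_rot: [[0.013, 0.071, 0.997], [-0.002, 0.997, -0.071], [-1.0, -0.001, 0.013]]
contact_force: [0.9, 1.7, 12.7]
finger_gap: 0.168
```

>>> play_rows([
  {"slide": [0.0026, 0, -0.0053], "twist": 0},
  {"slide": [0.0026, 0, -0.0053], "twist": 0},
  {"slide": [0.003, 0, -0.005], "twist": 0},
  {"slide": [0.003, 0, -0.005], "twist": 0},
  {"slide": [0, 0, 0], "twist": 0},
])

```text
t: 35.72
tcp_pos: [546.9, -159.7, 149.5]
tool_rot: [[0.008, 0.072, 0.997], [-0.001, 0.997, -0.072], [-1.0, -0.001, 0.008]]
contact_force: [-3.5, 1.4, 14.3]
finger_gap: 0.169
```

Run:
```python
from h import *
sta();C=[cam("side")]
p0=[*(O+X*-22+Y*25),55,-4.1,22];print(hfit("yel",p0,C,(0,2,4),1))
```

```text
t 35.72 station x,y,z -55.0 25.4 149.5 F [-3.5  1.4 14.3] gap 0.169 ydir [0.072 0.997]
px 341 309 341 161 185
(array([ 582. , -162.5,   54. ,   -4.1,   23.3]), np.float64(0.142), (np.float64(-19.8), np.float64(25.2), np.float64(54.016111271862144)))
```

Same state as green. I'll hook it and rock it back.

>>> play_rows([
  {"slide": [-0.003, 0, 0], "twist": 0},
  {"slide": [0, 0, 0.004], "twist": 0},
  {"slide": [0, 0, 0.004], "twist": 0},
  {"slide": [0, 0, 0.004], "twist": 0},
  {"slide": [0, 0, 0.003], "twist": 0},
])

```text
t: 36.18
tcp_pos: [560.7, -161.1, 150.8]
tool_rot: [[0.002, 0.072, 0.997], [-0.002, 0.997, -0.072], [-1.0, -0.001, 0.002]]
contact_force: [-5.7, 0.7, 12.8]
finger_gap: 0.172
```

>>> play_rows([
  {"slide": [0, 0, 0.003], "twist": 0},
  {"slide": [0, 0, 0.003], "twist": 0},
  {"slide": [0, 0, 0.002], "twist": 0},
  {"slide": [0, 0, 0], "twist": 0},
])

```text
t: 36.52
tcp_pos: [565.8, -161.5, 151.6]
tool_rot: [[-0.003, 0.073, 0.997], [-0.001, 0.997, -0.073], [-1.0, -0.002, -0.003]]
contact_force: [-12.9, 1.0, 22.1]
finger_gap: 0.172
```

>>> play_rows([
  {"slide": [0, 0, 0.002], "twist": 0},
  {"slide": [0, 0, 0.001], "twist": 0},
  {"slide": [0, 0, 0], "twist": 0},
])

```text
t: 36.77
tcp_pos: [567.4, -161.7, 152.0]
tool_rot: [[-0.005, 0.073, 0.997], [-0.001, 0.997, -0.073], [-1.0, -0.002, -0.005]]
contact_force: [-15.9, 1.4, 24.0]
finger_gap: 0.168
```

Run:
```python
from h import *
sta();C=[cam("side")]
p0=[*(O+X*0+Y*25),55,-4.1,22];print(hfit("yel",p0,C,(0,2,4),1))
```

```text
t 36.77 station x,y,z -34.4 24.9 152.0 F [-15.9   1.4  24. ] gap 0.168 ydir [0.073 0.997]
px 342 300 332 158 183
(array([ 602.5, -164.1,   56.5,   -4.1,   23. ]), np.float64(0.145), (np.float64(0.8), np.float64(25.1), np.float64(56.4668752659338)))
```

>>> play_rows([
  {"slide": [0, 0, 0.005], "twist": 0},
  {"slide": [0, 0, 0.005], "twist": 0},
  {"slide": [0, 0, 0.005], "twist": 0},
  {"slide": [0, 0, 0.005], "twist": 0},
  {"slide": [0, 0, 0], "twist": 0},
])

```text
t: 37.23
tcp_pos: [591.8, -163.4, 152.1]
tool_rot: [[0.003, 0.072, 0.997], [-0.002, 0.997, -0.072], [-1.0, -0.002, 0.003]]
contact_force: [-5.8, -0.2, 17.8]
finger_gap: 0.168
```

>>> play_rows([
  {"slide": [0.0005, 0, 0.004], "twist": 0},
  {"slide": [0.001, 0, 0.004], "twist": 0},
  {"slide": [0.001, 0, 0.004], "twist": 0},
  {"slide": [0.001, 0, 0.004], "twist": 0},
  {"slide": [0, 0, 0], "twist": 0},
])

```text
t: 37.65
tcp_pos: [609.4, -164.7, 148.3]
tool_rot: [[0.006, 0.072, 0.997], [-0.002, 0.997, -0.072], [-1.0, -0.002, 0.006]]
contact_force: [-0.6, 0.4, 14.4]
finger_gap: 0.172
```

>>> play_rows([
  {"slide": [0.002, 0, 0.002], "twist": 0},
  {"slide": [0.002, 0, 0.002], "twist": 0},
  {"slide": [0, 0, 0], "twist": 0},
])

```text
t: 37.9
tcp_pos: [612.7, -164.9, 147.5]
tool_rot: [[0.007, 0.072, 0.997], [-0.003, 0.997, -0.072], [-1.0, -0.002, 0.007]]
contact_force: [-7.3, 0.9, 27.0]
finger_gap: 0.172
```

>>> play_rows([
  {"slide": [0.002, 0, 0.002], "twist": 0},
  {"slide": [0.001, 0, 0.001], "twist": 0},
  {"slide": [0, 0, 0], "twist": 0},
])

```text
t: 38.15
tcp_pos: [616.4, -165.2, 147.4]
tool_rot: [[0.011, 0.072, 0.997], [-0.003, 0.997, -0.072], [-1.0, -0.002, 0.011]]
contact_force: [-11.0, 3.2, 35.5]
finger_gap: 0.174
```

Run:
```python
from h import *
sta();C=[cam("side")]
p0=[*(O+X*0+Y*25),52,-4.1,5];print(hfit("yel",p0,C,(0,2,4),1))
```

```text
t 38.15 station x,y,z 14.8 24.9 147.4 F [-11.    3.2  35.5] gap 0.174 ydir [0.072 0.997]
px 320 287 320 158 176
(array([ 605.5, -164.1,   48.8,   -4.1,    2.3]), np.float64(0.272), (np.float64(3.8), np.float64(25.3), np.float64(48.796627324340804)))
```

Release, then probe with shut fingers at the back of the fin.

>>> play_rows([
  {"slide": [0, 0, 0], "twist": 0},
  {"slide": [0, 0, 0], "twist": 0},
  {"slide": [0, 0, 0], "twist": 0},
  {"slide": [-0.02, 0, 0], "twist": 0},
  {"slide": [-0.035, 0, 0], "twist": 0},
], grip=0.25)

```text
t: 38.62
tcp_pos: [610.8, -163.7, 187.1]
tool_rot: [[-0.012, 0.072, 0.997], [0.003, 0.997, -0.072], [-1.0, 0.002, -0.012]]
contact_force: [-0.0, -0.2, -0.6]
finger_gap: 0.373
```

>>> play_rows([
  {"slide": [0, 0, 0.007], "twist": 0},
  {"slide": [0, 0, 0], "twist": 0},
  {"slide": [0, 0, 0], "twist": 0},
  {"slide": [0, 0, 0], "twist": 0},
], grip=1)

```text
t: 38.95
tcp_pos: [619.8, -164.8, 190.4]
tool_rot: [[-0.004, 0.072, 0.997], [0.001, 0.997, -0.072], [-1.0, 0.001, -0.004]]
contact_force: [-0.3, 0.2, 0.4]
finger_gap: -0.003
```

>>> play_rows([
  {"slide": [0.01, 0, 0], "twist": 0},
  {"slide": [0.006, 0, 0], "twist": 0},
  {"slide": [0.003, 0, 0], "twist": 0},
  {"slide": [0, 0, 0], "twist": 0},
])

```text
t: 39.28
tcp_pos: [619.6, -164.8, 171.3]
tool_rot: [[-0.004, 0.072, 0.997], [0.001, 0.997, -0.072], [-1.0, 0.001, -0.004]]
contact_force: [-0.3, -0.5, -1.0]
finger_gap: 0.001
```

>>> play_rows([
  {"slide": [0.004, 0, 0], "twist": 0},
  {"slide": [0, 0, 0], "twist": 0},
])

```text
t: 39.45
tcp_pos: [621.5, -165.3, 170.3]
tool_rot: [[0.002, 0.072, 0.997], [-0.0, 0.997, -0.072], [-1.0, -0.0, 0.002]]
contact_force: [-0.7, -0.2, 0.2]
finger_gap: 0.004
```

>>> play_rows([
  {"slide": [0.004, 0, 0], "twist": 0},
  {"slide": [0, 0, 0], "twist": 0},
])

```text
t: 39.62
tcp_pos: [623.2, -165.5, 170.1]
tool_rot: [[0.008, 0.072, 0.997], [-0.002, 0.997, -0.072], [-1.0, -0.001, 0.008]]
contact_force: [-2.2, -0.2, 14.0]
finger_gap: -0.001
```

Run:
```python
from h import *
sta()
```

```text
t 39.62 station x,y,z 21.6 25.1 170.1 F [-2.2 -0.2 14. ] gap -0.001 ydir [0.072 0.997]
```

Yellow is home (170.1 under 14 N). Last one: red.

>>> play_rows([
  {"slide": [-0.03, 0, 0], "twist": 0},
  {"slide": [-0.034, 0, 0], "twist": 0},
  {"slide": [0, 0.0388, -0.0067], "twist": 0},
  {"slide": [0, 0.0388, -0.0067], "twist": 0},
  {"slide": [0, 0.0388, -0.0067], "twist": 0},
], grip=-0.2)

```text
t: 40.03
tcp_pos: [609.6, -47.2, 230.6]
tool_rot: [[0.003, 0.075, 0.997], [-0.0, 0.997, -0.075], [-1.0, 0.0, 0.002]]
contact_force: [0.9, 0.3, -0.9]
finger_gap: 0.603
```

>>> play_rows([
  {"slide": [0, 0.0388, -0.0067], "twist": 0},
  {"slide": [0, 0.0388, -0.0067], "twist": 0},
  {"slide": [0, 0.0388, -0.0067], "twist": 0},
  {"slide": [0, 0.0388, -0.0067], "twist": 0},
  {"slide": [0, 0.0388, -0.0067], "twist": 0},
])

```text
t: 40.45
tcp_pos: [589.4, 150.1, 229.9]
tool_rot: [[0.001, 0.072, 0.997], [0.0, 0.997, -0.072], [-1.0, 0.0, 0.001]]
contact_force: [0.8, -0.6, -0.0]
finger_gap: 0.599
```

>>> play_rows([
  {"slide": [0, 0.0388, -0.0067], "twist": 0},
  {"slide": [0, 0.0388, -0.0067], "twist": 0},
  {"slide": [0, 0.0388, -0.0067], "twist": 0},
  {"slide": [0, 0.0388, -0.0067], "twist": 0},
  {"slide": [0, 0, 0], "twist": -0.8},
])

```text
t: 40.87
tcp_pos: [572.5, 312.7, 228.8]
tool_rot: [[-0.001, -0.007, 1.0], [0.003, 1.0, 0.007], [-1.0, 0.003, -0.001]]
contact_force: [-0.1, -0.2, -0.2]
finger_gap: 0.602
```

>>> play_rows([
  {"slide": [0, 0, 0], "twist": -0.78},
  {"slide": [0, 0, 0], "twist": 0},
  {"slide": [0, 0, 0], "twist": 0},
])

```text
t: 41.12
tcp_pos: [574.3, 305.2, 229.5]
tool_rot: [[-0.0, -0.064, 0.998], [-0.0, 0.998, 0.064], [-1.0, -0.0, -0.0]]
contact_force: [1.1, 0.1, -1.6]
finger_gap: 0.602
```

Run:
```python
from h import *
st();target(572,304,3.8)
c=cam("wrist");m=mask(c,"red");r=cv2.minAreaRect(np.argwhere(m)[:,::-1].astype(np.float32));print(r,w(c,*r[0],92))
```

```text
t 41.12 tcp [574.3 305.2 229.5] F [ 1.1  0.1 -1.6] gap 0.602 yaw y-axis [-0.064  0.998 -0.   ]
slide mm [132.5  -1.1   2.7] twist units -0.02
((316.9970397949219, 219.12188720703125), (55.98334503173828, 91.53373718261719), 1.3971810340881348) [570.9 305.7]
```

>>> play_rows([
  {"slide": [0.03, 0, 0.0025], "twist": 0},
  {"slide": [0.035, 0, 0], "twist": 0},
  {"slide": [0.035, 0, 0], "twist": 0},
  {"slide": [0.02, 0, 0], "twist": 0},
  {"slide": [0.012, 0, 0], "twist": 0},
])

```text
t: 41.58
tcp_pos: [575.0, 303.1, 93.8]
tool_rot: [[-0.005, -0.063, 0.998], [-0.003, 0.998, 0.063], [-1.0, -0.002, -0.006]]
contact_force: [-0.0, -0.2, -0.5]
finger_gap: 0.6
```

>>> play_rows([
  {"slide": [0, 0, 0], "twist": 0},
  {"slide": [0, 0, 0], "twist": 0},
  {"slide": [0, 0, 0], "twist": 0},
])

```text
t: 41.83
tcp_pos: [578.0, 305.2, 99.2]
tool_rot: [[0.002, -0.064, 0.998], [0.001, 0.998, 0.064], [-1.0, 0.001, 0.002]]
contact_force: [0.1, -0.2, 0.1]
finger_gap: 0.602
```

>>> play_rows([
  {"slide": [0, 0, 0], "twist": 0},
  {"slide": [0, 0, 0], "twist": 0},
  {"slide": [0, 0, 0], "twist": 0},
  {"slide": [0, 0, 0], "twist": 0},
  {"slide": [0, 0, 0], "twist": 0},
], grip=1)

```text
t: 42.25
tcp_pos: [578.0, 305.6, 99.3]
tool_rot: [[0.003, -0.065, 0.998], [0.001, 0.998, 0.065], [-1.0, 0.001, 0.003]]
contact_force: [1.1, -1.5, 5.6]
finger_gap: 0.171
```

>>> play_rows([
  {"slide": [-0.03, 0, 0], "twist": 0},
  {"slide": [-0.035, 0, 0], "twist": 0},
  {"slide": [-0.035, 0, 0], "twist": 0},
  {"slide": [-0.035, 0, 0], "twist": 1},
  {"slide": [0, 0, 0], "twist": 0.56},
])

```text
t: 42.67
tcp_pos: [579.3, 306.7, 240.8]
tool_rot: [[0.011, 0.074, 0.997], [0.006, 0.997, -0.074], [-1.0, 0.007, 0.01]]
contact_force: [1.6, 1.0, -2.0]
finger_gap: 0.168
```

Run:
```python
from h import *
sta();go(-13,78)
```

```text
t 42.67 station x,y,z -56.2 493.0 240.8 F [ 1.6  1.  -2. ] gap 0.168 ydir [0.074 0.997]
tool slide [  -2.3 -414.9   44.1]
```

>>> play_rows([
  {"slide": [0, -0.0345, 0.0038], "twist": 0},
  {"slide": [0, -0.0345, 0.0038], "twist": 0},
  {"slide": [0, -0.0345, 0.0038], "twist": 0},
  {"slide": [0, -0.0345, 0.0038], "twist": 0},
  {"slide": [0, -0.0345, 0.0038], "twist": 0},
])

```text
t: 43.08
tcp_pos: [582.4, 130.4, 231.2]
tool_rot: [[-0.003, 0.07, 0.998], [-0.001, 0.998, -0.07], [-1.0, -0.001, -0.003]]
contact_force: [1.0, -0.1, -3.4]
finger_gap: 0.167
```

>>> play_rows([
  {"slide": [0, -0.0345, 0.0038], "twist": 0},
  {"slide": [0, -0.0345, 0.0038], "twist": 0},
  {"slide": [0, -0.0345, 0.0038], "twist": 0},
  {"slide": [0, -0.0345, 0.0038], "twist": 0},
  {"slide": [0, -0.0345, 0.0038], "twist": 0},
])

```text
t: 43.5
tcp_pos: [589.3, -43.0, 231.4]
tool_rot: [[-0.003, 0.07, 0.998], [0.0, 0.998, -0.07], [-1.0, 0.0, -0.003]]
contact_force: [1.6, 1.1, -3.0]
finger_gap: 0.169
```

>>> play_rows([
  {"slide": [0, -0.0345, 0.0038], "twist": 0},
  {"slide": [0, -0.0345, 0.0038], "twist": 0},
  {"slide": [0, 0, 0], "twist": 0},
  {"slide": [0.03, 0, 0], "twist": 0},
  {"slide": [0.02, 0, 0], "twist": 0},
])

```text
t: 43.92
tcp_pos: [592.7, -111.8, 181.0]
tool_rot: [[-0.001, 0.073, 0.997], [0.001, 0.997, -0.073], [-1.0, 0.001, -0.001]]
contact_force: [-0.8, 1.0, -4.9]
finger_gap: 0.171
```

>>> play_rows([
  {"slide": [0, 0, 0], "twist": 0},
  {"slide": [0, 0, 0], "twist": 0},
  {"slide": [0, 0, 0], "twist": 0},
  {"slide": [0, 0, 0], "twist": 0},
])

```text
t: 44.25
tcp_pos: [594.2, -110.7, 184.3]
tool_rot: [[0.003, 0.07, 0.998], [-0.0, 0.998, -0.07], [-1.0, -0.0, 0.003]]
contact_force: [0.5, -0.2, -3.1]
finger_gap: 0.168
```

Run:
```python
from h import *
sta();go(-13,78)
```

```text
t 44.25 station x,y,z -11.3 77.7 184.3 F [ 0.5 -0.2 -3.1] gap 0.168 ydir [0.07  0.998]
tool slide [-0.   0.3 -1.7]
```

>>> play_rows([
  {"slide": [0.008, 0, -0.0017], "twist": 0},
  {"slide": [0.006, 0, 0], "twist": 0},
  {"slide": [0.003, 0, 0], "twist": 0},
  {"slide": [0, 0, 0], "twist": 0},
  {"slide": [0, 0, 0], "twist": 0},
])

```text
t: 44.67
tcp_pos: [591.9, -110.8, 167.1]
tool_rot: [[0.002, 0.07, 0.998], [-0.0, 0.998, -0.07], [-1.0, -0.0, 0.002]]
contact_force: [-1.6, 0.1, 3.7]
finger_gap: 0.17
```

>>> play_rows([
  {"slide": [0.0024, 0, -0.0057], "twist": 0},
  {"slide": [0.0024, 0, -0.0057], "twist": 0},
  {"slide": [0.002, 0, -0.0055], "twist": 0},
  {"slide": [0.002, 0, -0.0055], "twist": 0},
])

```text
t: 45.0
tcp_pos: [573.2, -109.7, 161.5]
tool_rot: [[0.012, 0.07, 0.997], [-0.002, 0.998, -0.07], [-1.0, -0.001, 0.012]]
contact_force: [-0.3, -1.1, 12.8]
finger_gap: 0.169
```

>>> play_rows([
  {"slide": [0.0026, 0, -0.0053], "twist": 0},
  {"slide": [0.0026, 0, -0.0053], "twist": 0},
  {"slide": [0.003, 0, -0.005], "twist": 0},
  {"slide": [0.003, 0, -0.005], "twist": 0},
  {"slide": [0, 0, 0], "twist": 0},
])

```text
t: 45.42
tcp_pos: [549.9, -108.1, 149.4]
tool_rot: [[0.007, 0.071, 0.997], [-0.001, 0.998, -0.071], [-1.0, -0.001, 0.007]]
contact_force: [-3.6, 0.7, 13.7]
finger_gap: 0.173
```

Run:
```python
from h import *
sta();C=[cam("side")]
p0=[*(O+X*-22+Y*78),55,-4.1,22];print(hfit("red",p0,C,(0,2,4),1))
```

```text
t 45.42 station x,y,z -55.7 77.1 149.4 F [-3.6  0.7 13.7] gap 0.173 ydir [0.071 0.998]
px 410 301 334 169 196
(array([ 587.2, -109.6,   53.2,   -4.1,   23.3]), np.float64(0.135), (np.float64(-18.3), np.float64(78.3), np.float64(53.21173053840878)))
```

>>> play_rows([
  {"slide": [-0.003, 0, 0], "twist": 0},
  {"slide": [0, 0, 0.004], "twist": 0},
  {"slide": [0, 0, 0.004], "twist": 0},
  {"slide": [0, 0, 0.004], "twist": 0},
  {"slide": [0, 0, 0.003], "twist": 0},
])

```text
t: 45.88
tcp_pos: [564.0, -109.0, 150.4]
tool_rot: [[0.001, 0.071, 0.998], [-0.001, 0.998, -0.071], [-1.0, -0.001, 0.001]]
contact_force: [-4.7, 0.2, 11.3]
finger_gap: 0.173
```

>>> play_rows([
  {"slide": [0, 0, 0.003], "twist": 0},
  {"slide": [0, 0, 0.003], "twist": 0},
  {"slide": [0, 0, 0.002], "twist": 0},
  {"slide": [0, 0, 0], "twist": 0},
])

```text
t: 46.22
tcp_pos: [568.6, -109.4, 151.4]
tool_rot: [[-0.005, 0.071, 0.997], [-0.0, 0.997, -0.071], [-1.0, -0.001, -0.005]]
contact_force: [-13.4, 0.3, 21.1]
finger_gap: 0.169
```

>>> play_rows([
  {"slide": [0, 0, 0.002], "twist": 0},
  {"slide": [0, 0, 0.001], "twist": 0},
  {"slide": [0, 0, 0], "twist": 0},
])

```text
t: 46.47
tcp_pos: [570.2, -109.5, 151.8]
tool_rot: [[-0.007, 0.071, 0.997], [-0.0, 0.997, -0.071], [-1.0, -0.001, -0.007]]
contact_force: [-17.0, 1.9, 25.8]
finger_gap: 0.168
```

Run:
```python
from h import *
sta();C=[cam("side")]
p0=[*(O+X*0+Y*78),55,-4.1,22];print(hfit("red",p0,C,(0,2,4),1))
```

```text
t 46.47 station x,y,z -35.4 77.1 151.8 F [-17.    1.9  25.8] gap 0.168 ydir [0.071 0.997]
px 416 293 327 167 193
(array([ 605.1, -111.2,   55.3,   -4.1,   22.6]), np.float64(0.118), (np.float64(-0.4), np.float64(78.0), np.float64(55.26209919685787)))
```

Same signature as yellow. Rocking red back.

>>> play_rows([
  {"slide": [0, 0, 0.005], "twist": 0},
  {"slide": [0, 0, 0.005], "twist": 0},
  {"slide": [0, 0, 0.005], "twist": 0},
  {"slide": [0, 0, 0.005], "twist": 0},
  {"slide": [0, 0, 0], "twist": 0},
])

```text
t: 46.93
tcp_pos: [595.2, -111.4, 152.0]
tool_rot: [[0.003, 0.071, 0.997], [-0.001, 0.997, -0.071], [-1.0, -0.001, 0.003]]
contact_force: [-6.2, -0.1, 17.7]
finger_gap: 0.17
```

>>> play_rows([
  {"slide": [0.0005, 0, 0.004], "twist": 0},
  {"slide": [0.001, 0, 0.004], "twist": 0},
  {"slide": [0.001, 0, 0.004], "twist": 0},
  {"slide": [0.001, 0, 0.004], "twist": 0},
  {"slide": [0, 0, 0], "twist": 0},
])

```text
t: 47.35
tcp_pos: [612.5, -112.6, 148.2]
tool_rot: [[0.005, 0.07, 0.998], [-0.001, 0.998, -0.07], [-1.0, -0.001, 0.005]]
contact_force: [-0.9, -0.6, 14.1]
finger_gap: 0.166
```

>>> play_rows([
  {"slide": [0.002, 0, 0.002], "twist": 0},
  {"slide": [0.002, 0, 0.002], "twist": 0},
  {"slide": [0, 0, 0], "twist": 0},
])

```text
t: 47.6
tcp_pos: [615.9, -113.1, 147.5]
tool_rot: [[0.007, 0.071, 0.997], [-0.002, 0.997, -0.071], [-1.0, -0.002, 0.007]]
contact_force: [-8.7, 0.9, 27.6]
finger_gap: 0.17
```

>>> play_rows([
  {"slide": [0.002, 0, 0.002], "twist": 0},
  {"slide": [0.001, 0, 0.001], "twist": 0},
  {"slide": [0, 0, 0], "twist": 0},
])

```text
t: 47.85
tcp_pos: [620.0, -113.2, 147.4]
tool_rot: [[0.011, 0.07, 0.997], [-0.002, 0.998, -0.07], [-1.0, -0.001, 0.011]]
contact_force: [-9.6, -0.1, 36.1]
finger_gap: 0.17
```

Run:
```python
from h import *
sta();C=[cam("side")]
p0=[*(O+X*0+Y*78),52,-4.1,5];print(hfit("red",p0,C,(0,2,4),1))
```

```text
t 47.85 station x,y,z 14.6 77.1 147.4 F [-9.6 -0.1 36.1] gap 0.17 ydir [0.07  0.998]
px 358 279 314 168 187
(array([ 611. , -111.2,   46.9,   -4.1,    3.6]), np.float64(0.287), (np.float64(5.5), np.float64(78.4), np.float64(46.93961700174326)))
```

>>> play_rows([
  {"slide": [0, 0, 0], "twist": 0},
  {"slide": [0, 0, 0], "twist": 0},
  {"slide": [0, 0, 0], "twist": 0},
  {"slide": [-0.02, 0, 0], "twist": 0},
  {"slide": [-0.035, 0, 0], "twist": 0},
], grip=0.25)

```text
t: 48.32
tcp_pos: [614.1, -112.0, 187.4]
tool_rot: [[-0.012, 0.071, 0.997], [0.002, 0.998, -0.071], [-1.0, 0.001, -0.012]]
contact_force: [1.0, -0.7, -0.0]
finger_gap: 0.374
```

>>> play_rows([
  {"slide": [0, 0, 0.007], "twist": 0},
  {"slide": [0, 0, 0], "twist": 0},
  {"slide": [0, 0, 0], "twist": 0},
  {"slide": [0, 0, 0], "twist": 0},
], grip=1)

```text
t: 48.65
tcp_pos: [623.3, -112.9, 190.8]
tool_rot: [[-0.004, 0.07, 0.998], [0.001, 0.998, -0.07], [-1.0, 0.0, -0.004]]
contact_force: [-0.7, -0.0, -0.5]
finger_gap: 0.002
```

>>> play_rows([
  {"slide": [0.01, 0, 0], "twist": 0},
  {"slide": [0.006, 0, 0], "twist": 0},
  {"slide": [0.003, 0, 0], "twist": 0},
  {"slide": [0, 0, 0], "twist": 0},
])

```text
t: 48.98
tcp_pos: [623.0, -112.9, 171.8]
tool_rot: [[-0.004, 0.071, 0.997], [0.001, 0.998, -0.071], [-1.0, 0.0, -0.004]]
contact_force: [-1.4, -0.1, -0.9]
finger_gap: 0.005
```

>>> play_rows([
  {"slide": [0.004, 0, 0], "twist": 0},
  {"slide": [0, 0, 0], "twist": 0},
])

```text
t: 49.15
tcp_pos: [624.9, -113.2, 170.5]
tool_rot: [[0.002, 0.071, 0.998], [-0.0, 0.998, -0.071], [-1.0, -0.0, 0.002]]
contact_force: [0.4, 0.6, 0.6]
finger_gap: 0.001
```

>>> play_rows([
  {"slide": [0.004, 0, 0], "twist": 0},
  {"slide": [0, 0, 0], "twist": 0},
])

```text
t: 49.32
tcp_pos: [626.5, -113.5, 170.1]
tool_rot: [[0.007, 0.07, 0.997], [-0.001, 0.998, -0.07], [-1.0, -0.001, 0.007]]
contact_force: [-2.2, 0.7, 12.3]
finger_gap: 0.0
```

>>> play_rows([
  {"slide": [-0.03, 0, 0], "twist": 0},
  {"slide": [-0.036, 0, 0], "twist": 0},
  {"slide": [-0.03, 0.03, 0], "twist": 0},
  {"slide": [0, 0.041, 0], "twist": 0},
  {"slide": [0, 0.041, 0], "twist": 0},
])

```text
t: 49.73
tcp_pos: [633.8, -2.1, 265.0]
tool_rot: [[0.007, 0.074, 0.997], [0.0, 0.997, -0.074], [-1.0, 0.001, 0.007]]
contact_force: [0.8, 0.2, -1.2]
finger_gap: -0.0
```

>>> play_rows([
  {"slide": [0, 0.041, 0], "twist": 0},
  {"slide": [0, 0.041, 0], "twist": 0},
  {"slide": [0, 0.041, 0], "twist": 0},
  {"slide": [0, 0.041, 0], "twist": 0},
  {"slide": [0, 0, 0], "twist": 0},
])

```text
t: 50.15
tcp_pos: [643.2, 170.0, 260.7]
tool_rot: [[-0.0, 0.061, 0.998], [0.003, 0.998, -0.061], [-1.0, 0.003, -0.001]]
contact_force: [-2.4, -0.7, -0.3]
finger_gap: 0.001
```

Run:
```python
from h import *
sta();c=cam("top");save(c,"t4",(325,175,515,320),4)
```

```text
t 50.15 station x,y,z 17.3 361.2 260.7 F [-2.4 -0.7 -0.3] gap 0.001 ydir [0.061 0.998]
```

View pics/t4.png

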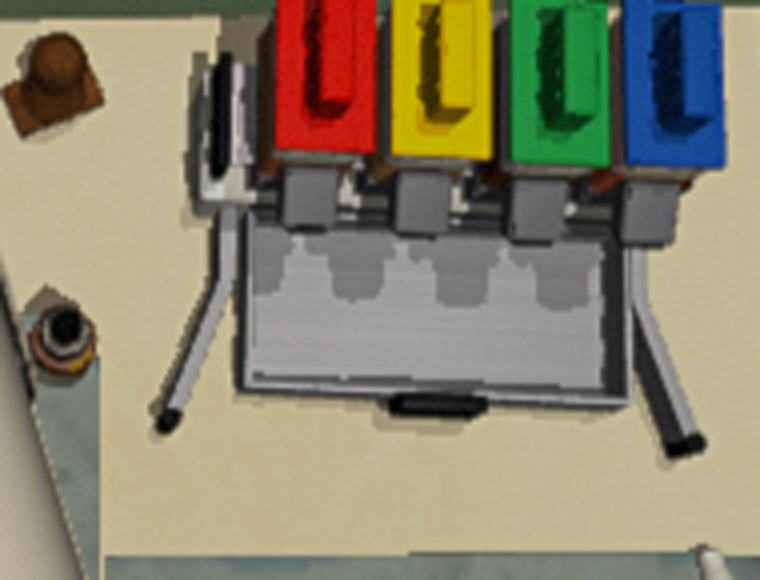

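All four cassettes are on the rail with spouts forward, and red also probed at 170.1. The tray's front rim runs from crop (240,390) to (630,403). I'll check it is still home.

Run:
```python
from h import *
c=cam("top")
for u,v in [(240,390),(630,403)]: print(stn([*w(c,325+u/4,175+v/4,30),0]))
for y in(95,-95): print("home px crop",(px(c,[*(O+X*-128+Y*y),30])-[325,175])*4)
a=cv2.imread("pics/t3.png");b=c["color"][:,:,::-1]
r=(slice(250,285),slice(380,490))
d=cv2.absdiff(a[r],b[r]).max(2);print("diff px>40",(d>40).sum(),"of",d.size)
print(cv2.phaseCorrelate(np.float32(a[r].mean(2)),np.float32(b[r].mean(2))))
```

```text
(np.float64(-130.5), np.float64(94.1), 0)
(np.float64(-127.1), np.float64(-97.3), 0)
home px crop [238.4 384.8]
home px crop [625.2 404.4]
diff px>40 422 of 3850
((-0.10159123725059516, 0.17187604083570918), 0.5916507071918912)
```

Run:
```python
from h import *
c=cam("top");a=cv2.imread("pics/t3.png").astype(float).mean(2);b=c["color"].astype(float).mean(2)
def edge(im,x,z,ys,sign,name):
    P=[]
    for y in ys:
        s=np.arange(-7,7,.25);q=np.array([px(c,[*(O+X*(x+k)+Y*y),z]) for k in s]).astype(np.float32)
        v=cv2.GaussianBlur(cv2.remap(im.astype(np.float32),q[None,:,0],q[None,:,1],1),(9,1),1.5)[0];g=np.gradient(v)*sign
        P.append(s[np.argmax(g)]+x)
    P=np.array(P);m=np.abs(P-np.median(P))<3;k=np.polyfit(np.array(ys)[m],P[m],1);print(name,"x'=%.1f slope %.2f deg (n=%d)"%(k[1],np.degrees(np.arctan(k[0])),m.sum()))
yt=[y for y in range(-85,86,5) if abs(y)>28]
for im,n in((a,"t3"),(b,"now")):
    edge(im,-128,30,yt,1,n+" tray front outer +");edge(im,-125,30,yt,-1,n+" tray front inner -")
edge(a,-25,68,range(-95,96,5),1,"t3 rail near +");edge(a,25,68,range(-95,96,5),-1,"t3 rail far -");edge(a,-38,44,range(-90,91,5),1,"t3 plinth front +")
edge(a,-41,30,range(-90,91,5),-1,"t3 tray far -");edge(a,-38,30,range(-90,91,5),1,"t3 tray far +")
```

```text
t3 tray front outer + x'=-127.3 slope 0.05 deg (n=18)
t3 tray front inner - x'=-123.8 slope 0.63 deg (n=10)
now tray front outer + x'=-127.5 slope -0.14 deg (n=24)
now tray front inner - x'=-124.6 slope -0.20 deg (n=13)
t3 rail near + x'=-23.8 slope -0.01 deg (n=31)
t3 rail far - x'=24.4 slope -0.05 deg (n=35)
t3 plinth front + x'=-37.0 slope 0.23 deg (n=28)
t3 tray far - x'=-37.9 slope -0.04 deg (n=30)
t3 tray far + x'=-33.6 slope 0.03 deg (n=27)
```

The tray's front rim is at x = -127.5 (home is -128) and parallel to the rail within 0.2°. Handing in.

Run:
```python
from h import *
sta();print(arm.close_job())
```

```text
t 50.3 station x,y,z 18.3 353.3 261.2 F [ 0.3 -0.6 -0.5] gap -0.002 ydir [0.069 0.998]
the job is handed in; nothing more can be done
None
```

I pushed the tray home first, then mounted all four cassettes on the rail, spouts forward. From the robot's right to left they are blue, green, yellow and red. The job was handed in at 50 s, with the arm clear of everything.

**Tray:** the last camera check puts its front rim at x = -127.5 mm (home is -128 mm) and parallel to the rail within 0.2°. I saw no sign that it had been knocked. An earlier hand-read of two rim corners suggested about 1° of skew. The finer edge fit did not bear that out, so I left the tray alone.

**Cassettes:** I pressed down on the back of each fin with 12–28 N. All four stood firm at 170.1 mm, against 170 mm for a mounted cassette. Green had looked about 2° less level than blue in the side view, and its fit hardly changed after pressing. For green I relied on the press test. I could not see the foot clicks directly.

**Stamp and dropper bottle:** I did not move either one. The last top view shows both standing and clear of the work.

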